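# Clear the bed and lay the second course of pavers in half bond

### The job

Pick up the wooden hand scraper and with it, not with the fingers, sweep the three broken paver chips off the board's open end into the black tray; leave the scraper standing on the table when you have done with it. Then lay the second course: slide the two loose full pavers over the board, without lifting them, until they lie tight against the first course, end to end, the left one tight against the half paver, so that each joint falls at the middle of a first-course paver. Leave the tin, tape measure, folding rule and mallet where they are.

Things in the scene. Friction and masses are not known exactly. Their poses are not given: they have to be found in the camera images.
- board: Plywood laying board, fixed, 320 (its x) by 400 mm (its y), top 60 mm above the table. Origin: centre of its underside; x points away from the robot, y to the left (within 0.12 rad). The open end is the edge at y = -200 mm. The bed of the second course runs along y at x = 30 to 90 mm; the two full pavers belong at x = 60, y = 60 and -60 mm.
- course_mid (a point): First course, stuck on the board: three concrete pavers, each 60 (x) by 120 (y) by 25 mm high, end to end along the board's y, 360 mm in all. The point is the centre of the middle one, at board x = 120, y = 0 mm, 72.5 mm above the table; their near face is at board x = 90 mm. Axes as the board's.
- half_mid (a point): Half paver, stuck on the board as the left start of the second course: 60 by 60 by 25 mm. The point is its centre, at board x = 60, y = 150 mm; the first full paver goes against its face at board y = 120 mm. Axes as the board's.
- tray: Black open tray on the table, fixed, 200 (x) by 140 (y) by 34 mm high, walls and floor 4 mm. Origin: centre of its underside, at board x = 60, y = -272 mm; axes as the board's. It stands 2 mm beyond the board's open end, its rim 26 mm below the board's top.
- paver_a_mid (a point): Loose full concrete paver, 60 (its x) by 120 (its y) by 25 mm high, about 0.4 kg, lying flat on the near part of the board. The point is its centre, 12.5 mm above its underside; its z is up. The two loose pavers are alike and may go in either place.
- paver_b_mid (a point): The other loose full paver, the same, further to the right. The point is its centre.
- chip_1_mid (a point): Broken paver chip, an irregular chunk about 50 by 27 by 20 mm high, 60 g, loose on the bed of the second course. The point is half-way up it, near its centre.
- chip_2_mid (a point): Second chip, the same.
- chip_3_mid (a point): Third chip, the same.
- scraper_mid (a point): Wooden hand scraper, loose, standing on the table left of the board, 0.22 kg: foot 100 (its x) by 32 (its y) by 36 mm high, on it a dark bar grip 90 (x) by 24 (y) mm, from 36 to 74 mm above its underside. Grip it from above across the 24 mm; sweep with the broad side of the foot. The point is its centre, 37 mm up; z is up.
- tin: Bystander: round tin with paper label, 72 mm across, 100 mm high, standing left of the board near the scraper (the two change places). Origin at its underside.
- tape: Bystander: grey tape measure, 55 by 30 by 50 mm, on the near left part of the board. Origin at its underside.
- rule: Bystander: folded wooden rule, 16 by 200 by 16 mm, lying along the top of the first course. Origin at its underside.
- mallet: Bystander: rubber mallet, head 56 mm across and 90 mm long, handle 200 mm, lying on the table to the right. Origin on the table under the head.
Mind the look-alikes: they are no part of the job. What is shaped like the part that bears chip_3_mid but red is not meant.

How it is judged (in metres and radians):
On the way, in this order (a step that is already met when the one before it is completed fails the run):
1. the scraper is picked up (height (world z) of scraper_mid above 0.065 m), for 0.2 s.
2. all three chips lie in the tray (x of chip_1_mid in the frame of tray between -0.096 and 0.096 m and y of chip_1_mid in the frame of tray between -0.066 and 0.066 m and height (world z) of each of chip_1_mid, chip_2_mid, chip_3_mid below 0.05 m and x of chip_2_mid in the frame of tray between -0.096 and 0.096 m and y of chip_2_mid in the frame of tray between -0.066 and 0.066 m and x of chip_3_mid in the frame of tray between -0.096 and 0.096 m and y of chip_3_mid in the frame of tray between -0.066 and 0.066 m), for 0.2 s.
3. both full pavers are laid in the second course (((x of paver_a_mid in the frame of board between 0.0555 and 0.063 m and y of paver_a_mid in the frame of board between 0.0545 and 0.064 m and z of paver_a_mid in the frame of board between 0.069 and 0.076 m and angle between the y axis of each of paver_a_mid, paver_b_mid and the y axis of board, either way round below 0.06 rad and x of paver_b_mid in the frame of board between 0.0555 and 0.063 m and y of paver_b_mid in the frame of board between -0.0715 and -0.055 m and z of paver_b_mid in the frame of board between 0.069 and 0.076 m and horizontal distance between paver_a_mid and paver_b_mid below 0.126 m) or (x of paver_b_mid in the frame of board between 0.0555 and 0.063 m and y of paver_b_mid in the frame of board between 0.0545 and 0.064 m and z of paver_b_mid in the frame of board between 0.069 and 0.076 m and angle between the y axis of each of paver_b_mid, paver_a_mid and the y axis of board, either way round below 0.06 rad and x of paver_a_mid in the frame of board between 0.0555 and 0.063 m and y of paver_a_mid in the frame of board between -0.0715 and -0.055 m and z of paver_a_mid in the frame of board between 0.069 and 0.076 m and horizontal distance between paver_b_mid and paver_a_mid below 0.126 m))), for 0.2 s.
At the end, for the whole second after the job is handed in: Chips in the tray. A loose paver flat in each place of the second course: within 4.5 mm of the first course, 5.5 mm of the half paver, about 6 mm of each other, parallel within 0.06 rad. Scraper upright on the table (0.2 rad), over 130 mm from the tray's centre (all of step 2 and ((x of paver_a_mid in the frame of board between 0.0555 and 0.063 m and y of paver_a_mid in the frame of board between 0.0545 and 0.064 m and z of paver_a_mid in the frame of board between 0.069 and 0.076 m and angle between the y axis of each of paver_a_mid, paver_b_mid and the y axis of board, either way round below 0.06 rad and x of paver_b_mid in the frame of board between 0.0555 and 0.063 m and y of paver_b_mid in the frame of board between -0.0715 and -0.055 m and z of paver_b_mid in the frame of board between 0.069 and 0.076 m and horizontal distance between paver_a_mid and paver_b_mid below 0.126 m) or (x of paver_b_mid in the frame of board between 0.0555 and 0.063 m and y of paver_b_mid in the frame of board between 0.0545 and 0.064 m and z of paver_b_mid in the frame of board between 0.069 and 0.076 m and angle between the y axis of each of paver_b_mid, paver_a_mid and the y axis of board, either way round below 0.06 rad and x of paver_a_mid in the frame of board between 0.0555 and 0.063 m and y of paver_a_mid in the frame of board between -0.0715 and -0.055 m and z of paver_a_mid in the frame of board between 0.069 and 0.076 m and horizontal distance between paver_b_mid and paver_a_mid below 0.126 m)) and height (world z) of scraper_mid below 0.05 m and angle between scraper_mid's own z axis and vertical below 0.2 rad and horizontal distance between scraper_mid and tray above 0.13 m); the robot touches nothing.
It fails at once if a loose paver is lifted more than 20 mm off the board (height (world z) of any of paver_a_mid, paver_b_mid above 0.0925 m).
It fails at once if the fingers touch a chip (contact force between the fingers and chip_1 above 1 N or contact force between the fingers and chip_2 above 1 N or contact force between the fingers and chip_3 above 1 N).
It fails at once if a bystander is moved by more than 30 mm (distance of any of tin, tape, rule, mallet from where it was at the start of the episode above 0.03 m).
It also fails if it takes over 72 s, if anything falls off the work surface, if the arm or the gripper's body presses on something with over 40 N, if the wrist force passes 120 N, or if a joint passes its speed limit or range.

### The arm

A 6-joint arm with a two-finger parallel gripper is mounted at the origin on the work surface. World frame = base frame: x ahead of the robot, y to its left, z up, the work surface at z = 0. Lengths are in m, angles in degrees, forces in N, time in s.
With the tool pointing down it reaches from about 0.25 to 0.775 m from the base axis. Payload 4 kg.
Tool frame: the origin (TCP) lies at the very end of the fingers, on their centre line; the grasp point (between the pads) lies 19 mm behind it; z points along the fingers, y is the direction in which the jaws open and shut (so a half turn about z gives the same grasp; the last joint's range is limited). The gripper opens to 85 mm and grips with 20 to 120 N. Pads are 22 mm wide; open, the fingers measure 114 mm over their backs; the gripper's body (76 mm by 85 mm) begins 54 mm behind the grasp point. The pads swing forward as they close: fully open they stand 13 mm farther back than shut.
Start: joints at [-78.959, 4.996, 78.535, -0, 96.463, -5.907], TCP at [0.16, -0.526, 0.231] pointing down, gripper open.
Joint ranges: [-177.83, 177.83], [-43.37, 116.18], [15.69, 146.23], [-61.86, 241.86], [9.47, 152.12], [-147.06, 147.06]. Speed limits (degrees/s): [159.86, 159.86, 180, 180, 180, 180].

### API

Orientations are given as [roll, pitch, yaw] about the fixed x, y, z axes, in that order (R = Rz(yaw) Ry(pitch) Rx(roll)).
In Python, from rig import arm, cams, finder gives the robot as it stands.
- The arm moves only by the tool send_rows, never from a script. Its argument "rows" is a list of rows, each an object with "gripper": the closure in counts, from 0 (fully open) to 255 (shut); "offset": the shift along the tool's x, y, z in m, a list of three; "dr": the turn, a rotation vector about the tool's x, y, z in rad, a list of three. In form: [{"gripper": gripper, "offset": [dx, dy, dz], "dr": [rx, ry, rz]}, ...]. A call has 1 to 10 rows; each row is the pose to reach, as a shift and turn from the pose measured when the call began, along the tool's axes at that moment; what a row does not reach only later rows make up. A row lasts 1/8 s, in which the tool goes at most 62.5 mm and 10.7 degrees, less where a joint would pass 70% of its speed; a pose out of reach is approached as far as the arm can. A call with a gripper value outside its range is refused whole. The fingers move at their own pace and stop on an object; the grip force is fixed at half the most. Time passes only in rows, so rows that repeat a pose let the fingers close. It gives the time, the measured TCP pose, the force and the opening at its end, in the units of the state.
- arm.get_state(): the state, without advancing time (a new reading comes with each control period).
- cams.get_image(name): name is "scene" or "side" or "wrist"; returns a dict with "frame" (384x512x3 uint8, red, green, blue), "vertical_fov" (degrees; the focal length in pixels is half the picture's height over the tangent of half this angle, whatever the lens; pixels are square), "cx", "cy" (the principal point, pixels), "k1" (the pictures are not rectified: a ray, as slopes to the right and down, at radius r is drawn at 1 + k1 r^2 times it, then the intrinsics apply), "R" (3x3) and "t" (3): a world point X has camera coordinates R X + t. Camera axes: x right, y down, z forward; pixel columns grow to the right and rows downward; lengths in m; the calibration is good to about 2 mm. A picture is of the moment at which its call begins. There is no depth.
- arm.close_job(): hands the job in, once; it reports no verdict.
Trained networks look in a picture, given as the dict that the camera call returned (one of the last four; its "shot" number tells which), for a name from the list of things; names that differ only in an ending like _2 or _b are one class to them, and where a whole thing is asked for, a point or a joint stands for the part that bears it (a point fixed in the world has none). Each returns a list of dicts, best first, with "confidence" (0 to 1); they miss things now and then, are a little off and sometimes report something else, mostly with a low value. They report only what shows in the picture. A call takes as long as a camera call. They do not tell look-alikes from the thing itself.
- finder.outline_of(picture, query): "mask" (384x512 bool, what is visible of it) and "at" ([column, row] in pixels, amid what is visible of it).
The state is a dict: "t": time; "q": joint angles; "dq": joint speeds; "effort": joint torques, N m; "tool_pos": TCP position; "tool_rot": TCP orientation; "ft_force": force on the tool from outside, world axes, zero at the start; "ft_torque": the same for the moment, N m; "gripper_width": finger opening in m.
Only numpy, scipy, OpenCV 4.12 (cv2) and the standard library are available. Lean on these libraries where they do the work, as an engineer would, in place of code of your own. Each camera call takes 0.05 s, during which the arm holds its last target.

## Working session

There is one attempt and no reset: what is moved stays moved. The work goes in short steps, Python scripts to look and compute and a tool call to move; the robot and the scene stay as the last step left them, time stands still between calls to the robot, and variables do not carry over. Pictures are saved under pics/ and viewed, and the job is handed in when it is done.

Besides the shell and the picture viewer there is one more tool, called by a JSON object that holds its "method" and its "body", one argument or row to a line. send_rows: Moves the arm, as the interface text tells. Its arguments: {"type":"object","properties":{"rows":{"type":"array"}},"required":["rows"]}

```bash
ls; mkdir -p pics
cat > h.py <<'E'
import numpy as np, cv2
from rig import arm, cams, finder
def K(im):
    h=im["frame"].shape[0]; f=h/2/np.tan(np.radians(im["vertical_fov"])/2); return f
def ray(im,uv):
    f=K(im); d=np.array([(uv[0]-im["cx"])/f,(uv[1]-im["cy"])/f]); s=d.copy()
    for _ in range(30): s=d/(1+im["k1"]*(s@s))
    R=np.array(im["R"]);t=np.array(im["t"])
    o=-R.T@t; v=R.T@np.array([s[0],s[1],1]); return o,v/np.linalg.norm(v)
def proj(im,X):
    R=np.array(im["R"]);t=np.array(im["t"]); X=np.atleast_2d(X)
    c=X@R.T+t; s=c[:,:2]/c[:,2:]; s=s*(1+im["k1"]*(s**2).sum(1,keepdims=True))
    return s*K(im)+[im["cx"],im["cy"]]
def atz(im,uv,z):
    o,v=ray(im,uv); return o+v*(z-o[2])/v[2]
def tri(obs):
    A=np.zeros((3,3));b=np.zeros(3)
    for im,uv in obs:
        o,v=ray(im,uv);P=np.eye(3)-np.outer(v,v);A+=P;b+=P@o
    X=np.linalg.solve(A,b); return X
def save(im,n,pts=None,sc=1.5):
    f=cv2.cvtColor(im["frame"],cv2.COLOR_RGB2BGR).copy()
    f=cv2.resize(f,None,fx=sc,fy=sc,interpolation=cv2.INTER_CUBIC)
    if pts is not None:
        for p in pts: cv2.circle(f,(int(p[0]*sc),int(p[1]*sc)),3,(255,0,255),-1)
    cv2.imwrite("pics/"+n+".png",f)
E
python3 - <<'E'
from h import *
s=arm.get_state();print(s)
for n in ["scene","side","wrist"]:
    im=cams.get_image(n); save(im,n+"0"); R=np.array(im["R"]);print(n,-R.T@np.array(im["t"]),R[2],im["vertical_fov"],im["cx"],im["cy"],im["k1"])
E
```

```text
pics
{'t': 0.0, 'q': array([-7.89598678e+01,  5.03972630e+00,  7.86268088e+01,  4.03299752e-05,
        9.64631453e+01, -5.90860342e+00]), 'dq': array([-0.12055622, -0.01747193,  0.02416089,  0.02564666,  0.02933192,
       -0.08291193]), 'effort': array([ 1.81572115e-03, -3.51858258e+01, -3.13275290e+01,  1.42495273e-04,
        1.06633428e-02, -7.60393402e-07]), 'tool_pos': array([ 0.16021826, -0.5256123 ,  0.23011497]), 'tool_rot': array([-1.79871013e+02, -1.33894088e-02,  1.69487250e+01]), 'ft_force': array([ 0.38315167, -0.25652339,  0.72615681]), 'ft_torque': array([ 0.00629823,  0.0135507 , -0.00960271]), 'gripper_width': 0.08503566064339385}
scene [1.32352114 0.18457028 1.12577594] [-0.59690051 -0.18000605 -0.78186163] 43.333837892551045 249.73376538524892 188.59218925895496 -0.04488430567194873
side [0.36391606 0.9618898  0.86357053] [ 0.12965    -0.78314754 -0.60817004] 50.285836981036624 248.7929823703635 198.66880482955568 -0.11761527179933852
wrist [ 0.22231555 -0.50657889  0.37136949] [-0.25153029 -0.07420149 -0.96500085] 71.962662821548 254.21604898647053 192.21102779273528 -0.0610121667462307
```

View pics/scene0.png

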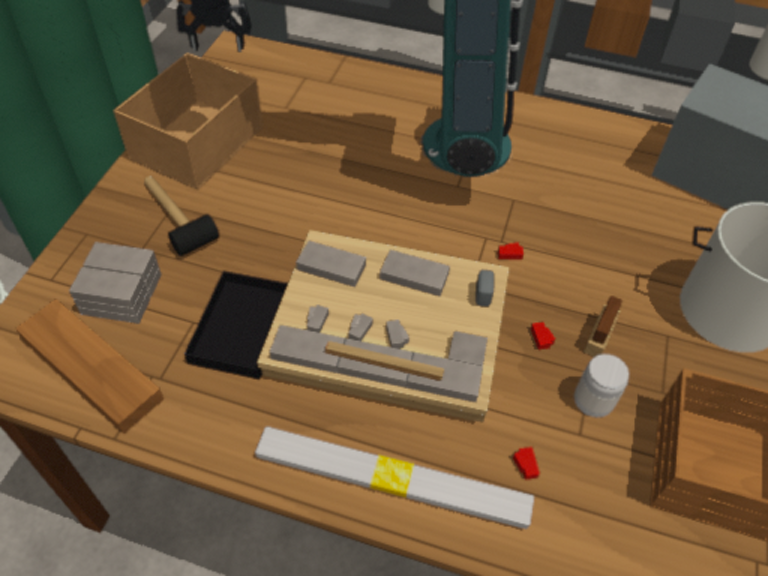

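View pics/side0.png

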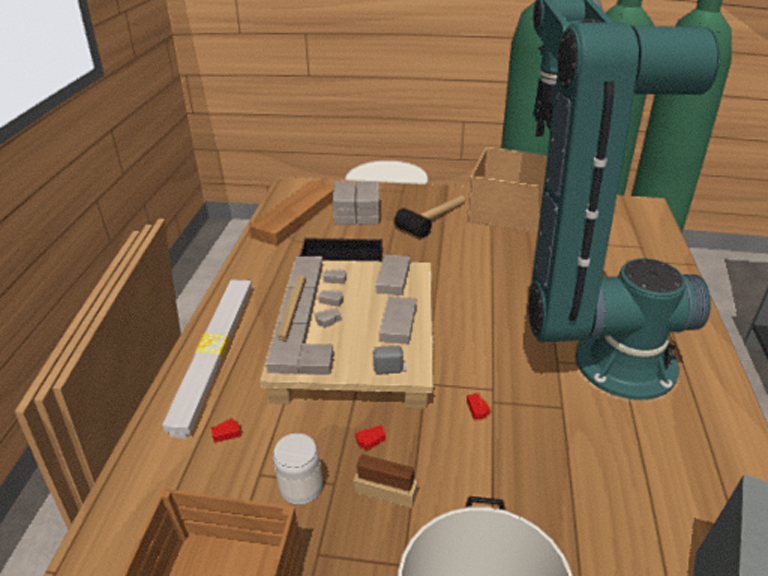

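View pics/wrist0.png

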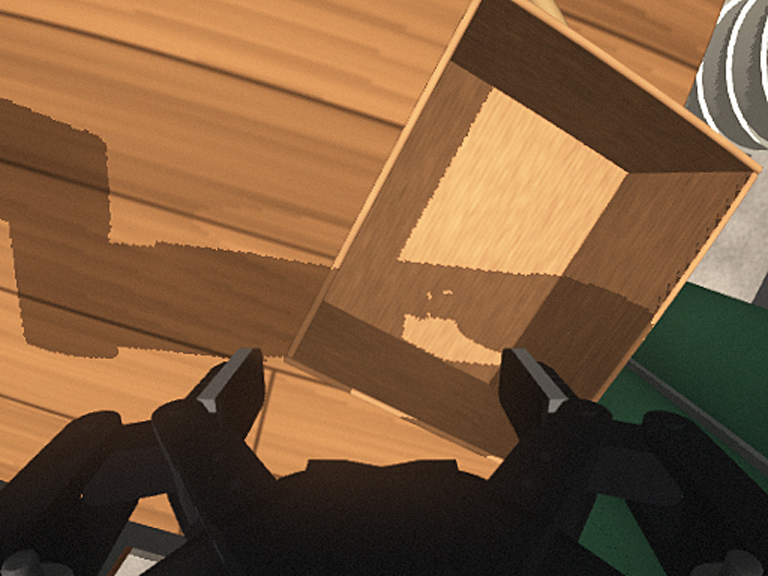

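Run:
```python
from h import *
import pickle
out={}
ims={n:cams.get_image(n) for n in ["scene","side"]}
for n,im in ims.items():
    for q in ["board","tray","course_mid","half_mid","paver_a_mid","chip_1_mid","scraper_mid","tin","tape","mallet"]:
        r=finder.outline_of(im,q); out[n,q]=r
        print(n,q,[(round(float(d["confidence"]),2),np.round(d["at"],1).tolist(),int(d["mask"].sum())) for d in r[:7]])
pickle.dump((ims,out),open("o0.pkl","wb"))
```

```text
scene board []
scene tray [(0.64, [159.6, 213.8], 3044)]
scene course_mid [(0.6, [258.1, 224.7], 12175)]
scene half_mid []
scene paver_a_mid [(0.76, [273.9, 180.5], 916), (0.33, [258.1, 225.2], 11694)]
scene chip_1_mid [(0.72, [210.9, 214.9], 182)]
scene scraper_mid [(0.73, [401.5, 219.1], 425)]
scene tin [(0.9, [401.8, 255.3], 1043)]
scene tape [(0.69, [321.6, 193.0], 267)]
scene mallet []
side board [(0.79, [233.4, 227.0], 7180), (0.47, [257.0, 320.0], 1084)]
side tray [(0.61, [227.4, 163.6], 790)]
side course_mid [(0.86, [229.5, 227.9], 7080)]
side half_mid [(0.97, [230.0, 228.4], 7248)]
side paver_a_mid [(0.79, [267.2, 215.4], 622)]
side chip_1_mid [(0.53, [221.1, 183.4], 142)]
side scraper_mid [(0.76, [257.4, 318.8], 1085), (0.52, [223.1, 186.1], 139), (0.22, [259.0, 181.6], 505)]
side tin [(0.67, [197.2, 314.1], 1255)]
side tape [(0.62, [261.3, 238.7], 352)]
side mallet [(0.71, [278.0, 145.4], 536), (0.69, [230.8, 227.1], 6870)]
```

Run:
```python
import pickle,cv2,numpy as np
ims,out=pickle.load(open("o0.pkl","rb"))
def crop(n,x0,y0,x1,y1,s,name):
    f=cv2.cvtColor(ims[n]["frame"],cv2.COLOR_RGB2BGR)[y0:y1,x0:x1]
    f=cv2.resize(f,None,fx=s,fy=s,interpolation=cv2.INTER_CUBIC)
    for x in range((x0//20+1)*20,x1,20): cv2.line(f,((x-x0)*s,0),((x-x0)*s,6),(0,0,255),1);cv2.putText(f,str(x),((x-x0)*s,16),0,.35,(0,0,255))
    for y in range((y0//20+1)*20,y1,20): cv2.line(f,(0,(y-y0)*s),(6,(y-y0)*s),(0,0,255),1);cv2.putText(f,str(y),(8,(y-y0)*s),0,.35,(0,0,255))
    cv2.imwrite("pics/"+name+".png",f)
crop("scene",165,145,345,285,4,"c1")
crop("side",165,155,305,275,5,"c2")
crop("scene",370,185,440,285,5,"c3"); crop("side",175,270,300,350,6,"c4")
```

```text
(no output)
```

View pics/c1.png

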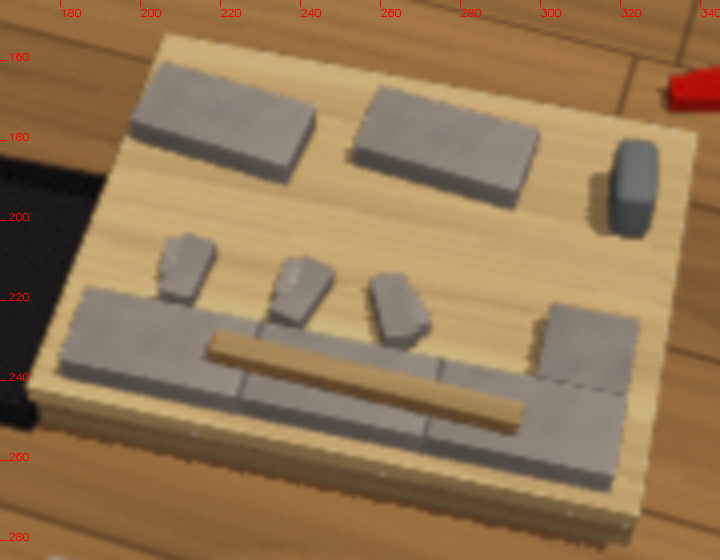

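View pics/c2.png

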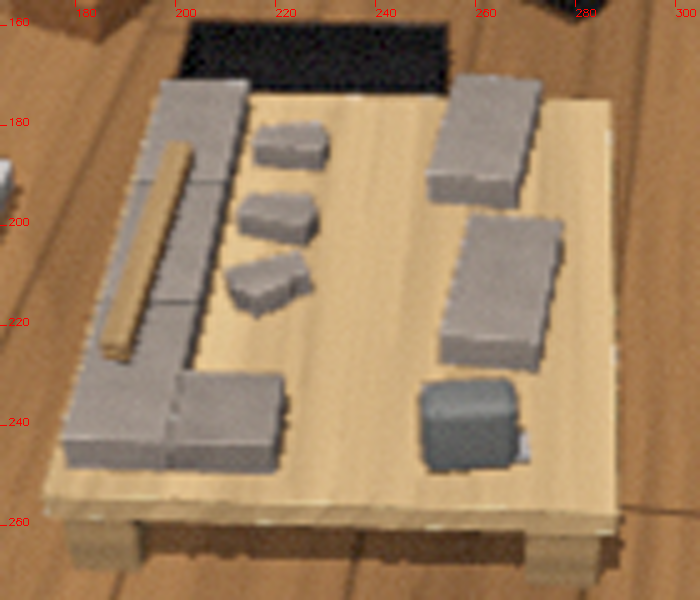

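View pics/c3.png

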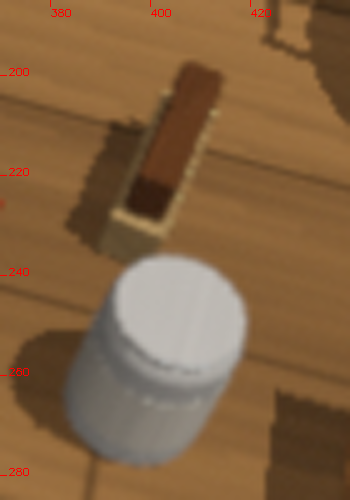

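View pics/c4.png

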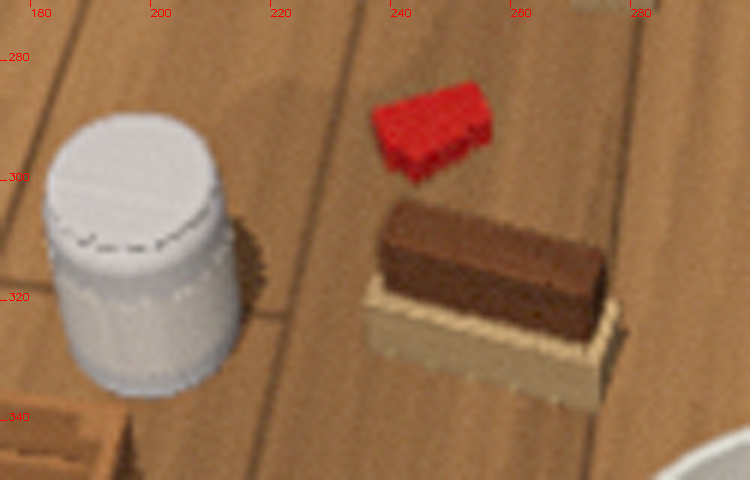

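```bash
cat > pose.py <<'E'
from h import *
from scipy.optimize import least_squares
def fit(obs,x0,freez=False):
    # obs: list (im,uv,local xyz); pose x,y,z,yaw
    def f(p):
        c,s=np.cos(p[3]),np.sin(p[3]);r=[]
        for im,uv,l in obs:
            X=np.array([p[0]+c*l[0]-s*l[1],p[1]+s*l[0]+c*l[1],(p[2] if freez else 0)+l[2]])
            r+=list(proj(im,X)[0]-uv)
        return r
    s=least_squares(f,x0); return s.x,np.array(s.fun).reshape(-1,2)
E
python3 - <<'E'
from pose import *
import pickle
ims,out=pickle.load(open("o0.pkl","rb"));S=ims["scene"];D=ims["side"]
b=[(S,(206.25,153.75),(-.16,-.2,.06)),(S,(339.25,178.25),(-.16,.2,.06)),(S,(324.25,273.25),(.16,.2,.06)),(S,(172.5,243.25),(.16,-.2,.06)),
(D,(174,254.4),(.16,.2,.06)),(D,(288.4,258),(-.16,.2,.06)),(D,(287,174.6),(-.16,-.2,.06))]
for fz in (0,1):
    p,r=fit(b,[.45,0,0,0],fz);print(p,np.degrees(p[3]),np.round(r,1).tolist())
g=[(241.2,303.3),(276.2,311.2),(272.8,318.3),(238,309.7)]  # back-far(x+), back-near, front-near, front-far
h=[(397,220),(408,197.4),(414.6,199.6),(404,222.6)]
for a,c in zip(g,h): print(tri([(D,a),(S,c)]))
E
```

```text
[ 0.56573937 -0.01201832  0.          0.09145264] 5.239850129297104 [[-0.2, -0.2], [0.3, -0.5], [1.4, 0.7], [-0.6, -1.1], [-0.9, -0.5], [0.5, -0.9], [-0.4, -0.1]]
[ 0.56474571 -0.01309745 -0.00329191  0.09089478] 5.207887090730649 [[-0.3, 0.2], [-0.1, -0.0], [0.8, 0.9], [-0.7, -0.9], [-0.3, 0.1], [0.8, -0.3], [-0.1, 0.6]]
[0.49047436 0.34967442 0.06750988]
[0.40531816 0.36750119 0.07249879]
[0.40981673 0.38706086 0.0731087 ]
[0.49434449 0.36921793 0.06822718]
```

Run:
```python
from pose import *
import pickle
ims,out=pickle.load(open("o0.pkl","rb"));S=ims["scene"];D=ims["side"]
bx,by,yaw=.5655,-.0122,.0912
def tob(X):
    c,s=np.cos(yaw),np.sin(yaw);d=np.array(X)-[bx,by,0];return np.round([c*d[0]+s*d[1],-s*d[0]+c*d[1],d[2]],4)
c1=lambda x,y:(x/4+165,y/4+145)
c2=lambda x,y:(x/5+165,y/5+155)
c3=lambda x,y:(x/5+370,y/5+185)
c4=lambda x,y:(x/6+175,y/6+270)
A=[tri([(S,c1(*p)),(D,c2(*q))]) for p,q in zip([(378,86),(539,128),(518,190),(355,147)],[(563,220),(540,350),(440,345),(468,217)])]
B=[tri([(S,c1(*p)),(D,c2(*q))]) for p,q in zip([(168,62),(316,108),(290,165),(132,118)],[(542,82),(518,185),(428,177),(458,77)])]
for n,P in (("A",A),("B",B)):
    P=np.array(P);print(n,P.mean(0),tob(P.mean(0)),"y-dir ang",np.degrees(np.arctan2(*(P[1]+P[2]-P[0]-P[3])[:2]*[-1,1])) , np.linalg.norm(P[1]-P[0]),np.linalg.norm(P[2]-P[1]))
    print(np.array([tob(x) for x in P]))
for p,q in zip([(192,255),(305,280),(398,303)],[(290,138),(278,212),(270,272)]):
    X=tri([(S,c1(*p)),(D,c2(*q))]);print("chip",X,tob(X))
# chip3 left extent, half paver face
X=tri([(S,c3(180,315)),(D,c4(130,180))]);print("tintop",X)
for n,uv in (("chip3 left-most scene",c1(430,325)),("half right near bottom",c1(550,308)),("half right far",c1(535,375))): print(n,tob(atz(S,uv,.085 if 'half' in n else .07)))
print("course near face top edge", tob(atz(S,c1(85,287),.085)),tob(atz(D,c2(248,82),.085)),tob(atz(D,c2(195,372),.085)))
print("tape", tob(tri([(S,c1(635,165)),(D,c2(468,395))])))
print("chip near edges side", [tob(atz(D,c2(*q),.08)) for q in [(328,150),(318,222),(308,280)]])
```

```text
A [0.47045454 0.00645827 0.08020019] [-0.093   0.0272  0.0802] y-dir ang -0.21621442685066758 0.12028189051351684 0.058269339693589696
[[-0.1282 -0.0305  0.0818]
 [-0.1163  0.0892  0.0798]
 [-0.0583  0.0842  0.0783]
 [-0.069  -0.034   0.0809]]
B [ 0.49990291 -0.14828151  0.08184469] [-0.0777 -0.1295  0.0818] y-dir ang -1.8985177508954603 0.11415973879208427 0.057909464544926244
[[-0.1135 -0.1826  0.0838]
 [-0.0993 -0.0694  0.0797]
 [-0.0417 -0.0741  0.0821]
 [-0.0564 -0.1922  0.0819]]
chip [ 0.6271463  -0.12484076  0.0823183 ] [ 0.0511 -0.1178  0.0823]
chip [ 0.61978357 -0.04790402  0.07901805] [ 0.0508 -0.0405  0.079 ]
chip [0.61405651 0.01385982 0.07753327] [0.0507 0.0215 0.0775]
tintop [0.59180542 0.37750572 0.09652685]
chip3 left-most scene [0.0576 0.0447 0.07  ]
half right near bottom [0.0363 0.1198 0.085 ]
half right far [0.0899 0.1185 0.085 ]
course near face top edge [ 0.0912 -0.1805  0.085 ] [ 0.0885 -0.1757  0.085 ] [0.0821 0.1232 0.085 ]
tape [-0.077   0.1588  0.1065]
chip near edges side [array([ 0.0267, -0.1039,  0.08  ]), array([ 0.0258, -0.026 ,  0.08  ]), array([0.0263, 0.0318, 0.08  ])]
```

```bash
cat > go.py <<'E'
from h import *
from scipy.spatial.transform import Rotation as Rn
def cur():
    s=arm.get_state();return np.array(s["tool_pos"]),Rn.from_euler("xyz",s["tool_rot"],degrees=True),s
def plan(*tg):
    p,R,s=cur()
    print("t",round(s["t"],2),"tcp",np.round(p,4),"rot",np.round(s["tool_rot"],2),"F",np.round(s["ft_force"],1),"w",round(s["gripper_width"],4),"q",np.round(s["q"],0))
    for x,y,z,yaw in tg:
        o=R.inv().apply(np.array([x,y,z])-p)
        dr=(R.inv()*Rn.from_euler("xyz",[180,0,yaw],degrees=True)).as_rotvec()
        print((x,y,z,yaw),"offset",np.round(o,4).tolist(),"dr",np.round(dr,4).tolist())
bx,by,byaw=.5655,-.0122,.0912
def w(x,y): c,s=np.cos(byaw),np.sin(byaw); return bx+c*x-s*y, by+s*x+c*y
def tob(X):
    c,s=np.cos(byaw),np.sin(byaw);d=np.array(X,float)-[bx,by,0];return np.round([c*d[0]+s*d[1],-s*d[0]+c*d[1],d[2]],4)
E
python3 -c "
from go import *
plan((.45,.3685,.2,168.2))"
```

```text
t 1.25 tcp [ 0.1603 -0.5261  0.2313] rot [180.     0.    16.95] F [ 1.2 -0.5  0. ] w 0.0851 q [-79.   5.  79.  -0.  96.  -6.]
(0.45, 0.3685, 0.2, 168.2) offset [0.5379, -0.7713, 0.0313] dr [-0.0, 0.0001, -2.6398]
```

{"method": "send_rows", "body": {
  "rows": [
    {"gripper": 0,"offset": [0.538,-0.771,0.031],"dr": [0,0,-2.64]},
    {"gripper": 0,"offset": [0.538,-0.771,0.031],"dr": [0,0,-2.64]},
    {"gripper": 0,"offset": [0.538,-0.771,0.031],"dr": [0,0,-2.64]},
    {"gripper": 0,"offset": [0.538,-0.771,0.031],"dr": [0,0,-2.64]},
    {"gripper": 0,"offset": [0.538,-0.771,0.031],"dr": [0,0,-2.64]},
    {"gripper": 0,"offset": [0.538,-0.771,0.031],"dr": [0,0,-2.64]},
    {"gripper": 0,"offset": [0.538,-0.771,0.031],"dr": [0,0,-2.64]},
    {"gripper": 0,"offset": [0.538,-0.771,0.031],"dr": [0,0,-2.64]},
    {"gripper": 0,"offset": [0.538,-0.771,0.031],"dr": [0,0,-2.64]},
    {"gripper": 0,"offset": [0.538,-0.771,0.031],"dr": [0,0,-2.64]}
  ]
}}

```text
t: 2.5
tool_pos: [0.3532, 0.0702, 0.2112]
tool_rot: [179.9, 0.1, 124.8]
ft_force: [0.1, -1.1, 0.2]
gripper_width: 0.0852
```

```bash
python3 -c "
from go import *
im=cams.get_image('wrist');save(im,'w1')
plan((.45,.3685,.2,168.2))"
```

```text
t 2.55 tcp [0.3537 0.0784 0.2106] rot [179.66  -0.3  125.71] F [ 1.3  2.4 -0.5] w 0.0853 q [  3. -20. 103.   0.  97. -33.]
(0.45, 0.3685, 0.2, 168.2) offset [0.1793, 0.2475, 0.013] dr [0.0077, -0.0028, -0.7416]
```

View pics/w1.png

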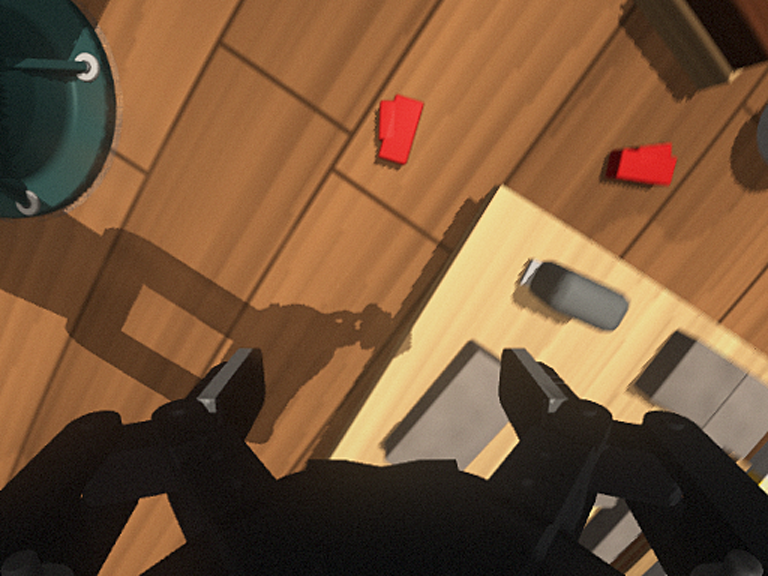

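{"method": "send_rows", "body": {
  "rows": [
    {"gripper": 0,"offset": [0.179,0.2475,0.013],"dr": [0.008,-0.003,-0.742]},
    {"gripper": 0,"offset": [0.179,0.2475,0.013],"dr": [0.008,-0.003,-0.742]},
    {"gripper": 0,"offset": [0.179,0.2475,0.013],"dr": [0.008,-0.003,-0.742]},
    {"gripper": 0,"offset": [0.179,0.2475,0.013],"dr": [0.008,-0.003,-0.742]},
    {"gripper": 0,"offset": [0.179,0.2475,0.013],"dr": [0.008,-0.003,-0.742]},
    {"gripper": 0,"offset": [0.179,0.2475,0.013],"dr": [0.008,-0.003,-0.742]},
    {"gripper": 0,"offset": [0.179,0.2475,0.013],"dr": [0.008,-0.003,-0.742]}
  ]
}}

```text
t: 3.42
tool_pos: [0.4501, 0.3678, 0.1995]
tool_rot: [-179.9, -0.0, 168.2]
ft_force: [0.1, -0.2, -0.3]
gripper_width: 0.0852
```

```bash
python3 -c "
from go import *
im=cams.get_image('wrist');
c=np.array([.45,.3685]);a=np.radians(-11.8);u=np.array([np.cos(a),np.sin(a)]);v=np.array([-u[1],u[0]])
P=[[*(c+i*.045*u+j*.012*v),.074] for i in(-1,1) for j in (-1,1)]
save(im,'w2',proj(im,np.array(P)))
plan((.45,.3685,.2,168.2),(.45,.3685,.043,168.2))"
```

```text
t 3.48 tcp [0.4502 0.3672 0.2002] rot [-1.7995e+02  1.0000e-02  1.6816e+02] F [ 0.3 -0.1  1.2] w 0.0853 q [ 34.   9.  77.  -0.  93. -45.]
(0.45, 0.3685, 0.2, 168.2) offset [0.0005, 0.0012, 0.0002] dr [-0.0009, 0.0003, -0.0006]
(0.45, 0.3685, 0.043, 168.2) offset [0.0005, 0.0013, 0.1572] dr [-0.0009, 0.0003, -0.0006]
```

View pics/w2.png

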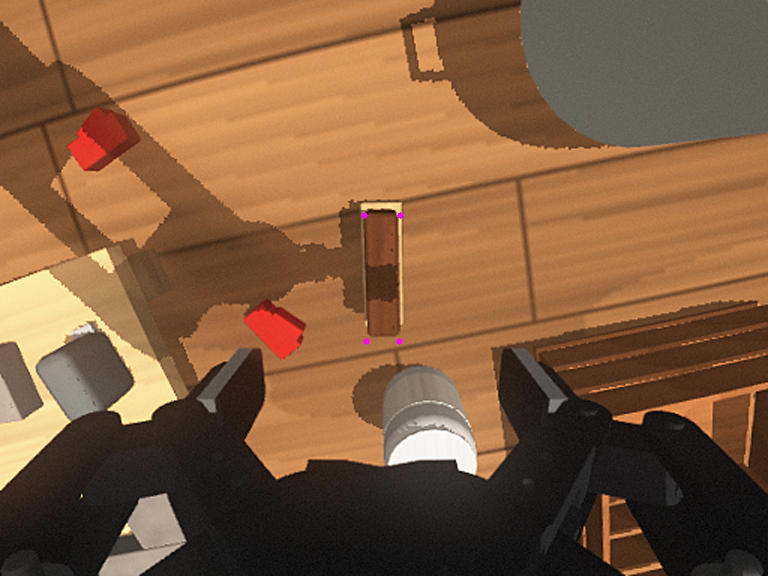

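{"method": "send_rows", "body": {
  "rows": [
    {"gripper": 0,"offset": [0.004,0.001,0.06],"dr": [0,0,0]},
    {"gripper": 0,"offset": [0.004,0.001,0.11],"dr": [0,0,0]},
    {"gripper": 0,"offset": [0.004,0.001,0.145],"dr": [0,0,0]},
    {"gripper": 0,"offset": [0.004,0.001,0.157],"dr": [0,0,0]},
    {"gripper": 0,"offset": [0.004,0.001,0.157],"dr": [0,0,0]},
    {"gripper": 255,"offset": [0.004,0.001,0.157],"dr": [0,0,0]},
    {"gripper": 255,"offset": [0.004,0.001,0.157],"dr": [0,0,0]},
    {"gripper": 255,"offset": [0.004,0.001,0.157],"dr": [0,0,0]},
    {"gripper": 255,"offset": [0.004,0.001,0.157],"dr": [0,0,0]},
    {"gripper": 255,"offset": [0.004,0.001,0.157],"dr": [0,0,0]}
  ]
}}

```text
t: 4.72
tool_pos: [0.4469, 0.3693, 0.0442]
tool_rot: [180.0, 0.1, 168.2]
ft_force: [-0.6, 0.5, 4.3]
gripper_width: 0.0233
```

{"method": "send_rows", "body": {
  "rows": [
    {"gripper": 255,"offset": [0,0,0],"dr": [0,0,0]},
    {"gripper": 255,"offset": [0,0,0],"dr": [0,0,0]},
    {"gripper": 255,"offset": [0,0,-0.03],"dr": [0,0,0]},
    {"gripper": 255,"offset": [0,0,-0.08],"dr": [0,0,0]},
    {"gripper": 255,"offset": [0,0,-0.12],"dr": [0,0,0]},
    {"gripper": 255,"offset": [0,0,-0.12],"dr": [0,0,0]}
  ]
}}

```text
t: 5.48
tool_pos: [0.4484, 0.3704, 0.1677]
tool_rot: [179.7, 0.4, 168.2]
ft_force: [0.9, 0.0, -1.9]
gripper_width: 0.023
```

```bash
python3 -c "
from go import *
im=cams.get_image('side');save(im,'s1')
im=cams.get_image('wrist');save(im,'w3')
for y in (.088,):
  X=w(.034,y);plan((*X,.16,185.2),(*X,.107,185.2))"
```

```text
t 5.58 tcp [0.4461 0.3689 0.1624] rot [-1.7990e+02 -3.0000e-02  1.6817e+02] F [-0.2  0.  -3.1] w 0.0234 q [ 34.  10.  81.  -0.  89. -44.]
(np.float64(0.5913442222794753), np.float64(0.07853078956324075), 0.16, 185.2) offset [-0.2017, -0.2544, 0.0027] dr [-0.0016, -0.0009, -0.2972]
(np.float64(0.5913442222794753), np.float64(0.07853078956324075), 0.107, 185.2) offset [-0.2017, -0.2543, 0.0557] dr [-0.0016, -0.0009, -0.2972]
```

View pics/s1.png

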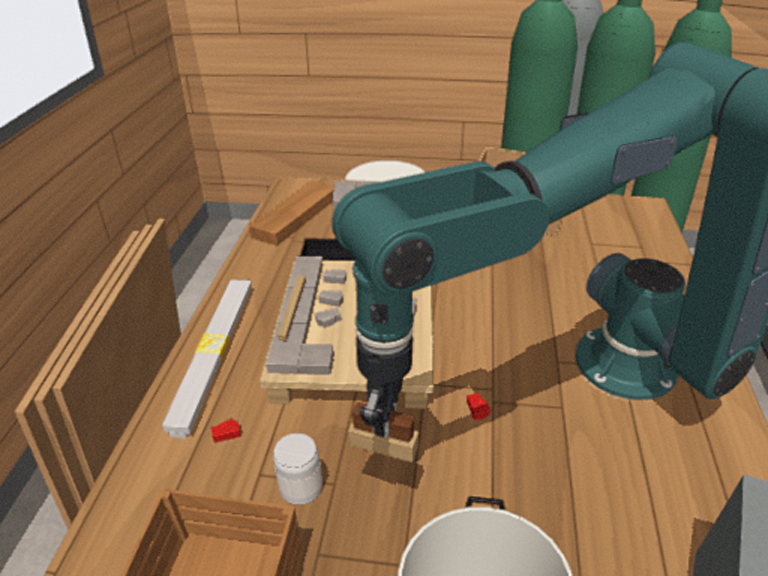

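View pics/w3.png

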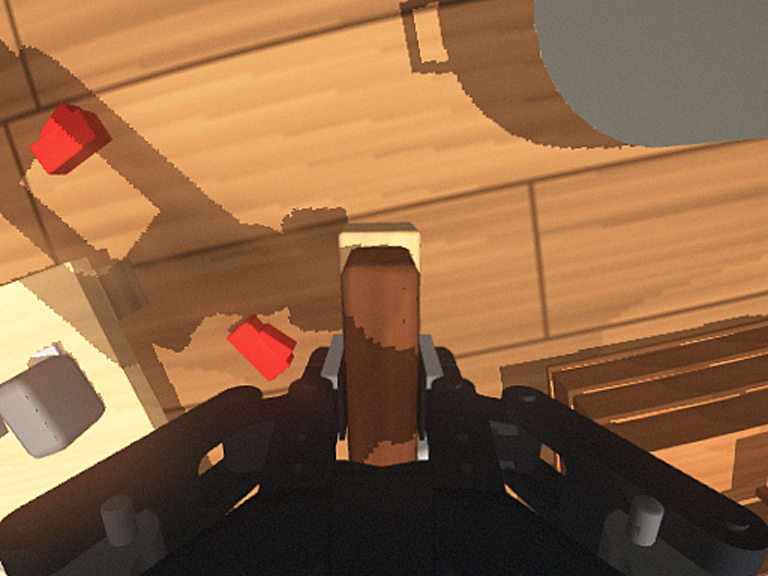

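{"method": "send_rows", "body": {
  "rows": [
    {"gripper": 255,"offset": [-0.201,-0.254,-0.012],"dr": [0,0,-0.297]},
    {"gripper": 255,"offset": [-0.201,-0.254,-0.012],"dr": [0,0,-0.297]},
    {"gripper": 255,"offset": [-0.201,-0.254,-0.012],"dr": [0,0,-0.297]},
    {"gripper": 255,"offset": [-0.201,-0.254,-0.012],"dr": [0,0,-0.297]},
    {"gripper": 255,"offset": [-0.201,-0.254,-0.012],"dr": [0,0,-0.297]},
    {"gripper": 255,"offset": [-0.201,-0.254,-0.012],"dr": [0,0,-0.297]},
    {"gripper": 255,"offset": [-0.201,-0.254,-0.012],"dr": [0,0,-0.297]},
    {"gripper": 255,"offset": [-0.201,-0.254,-0.012],"dr": [0,0,-0.297]}
  ]
}}

```text
t: 6.58
tool_pos: [0.5896, 0.0806, 0.1732]
tool_rot: [-180.0, -0.2, -174.7]
ft_force: [0.5, 0.4, -2.8]
gripper_width: 0.0231
```

```bash
python3 -c "
from go import *
im=cams.get_image('side')
f=[[*w(x,y),.0615] for x in (-.016,.084) for y in (.072,.104)]
save(im,'s2',proj(im,np.array(f)))
im=cams.get_image('scene');save(im,'sc2',proj(im,np.array(f)))
X=w(.034,.088);plan((*X,.175,185.2),(*X,.107,185.2))"
```

```text
t 6.67 tcp [0.5899 0.0809 0.1742] rot [-1.7995e+02 -1.3000e-01 -1.7467e+02] F [-0.5  0.4 -1.7] w 0.0233 q [  2.  12.  77.  -0.  91. -93.]
(np.float64(0.5913442222794753), np.float64(0.07853078956324075), 0.175, 185.2) offset [-0.0012, -0.0025, -0.0008] dr [-0.0009, -0.0022, 0.0023]
(np.float64(0.5913442222794753), np.float64(0.07853078956324075), 0.107, 185.2) offset [-0.0014, -0.0024, 0.0672] dr [-0.0009, -0.0022, 0.0023]
```

View pics/s2.png

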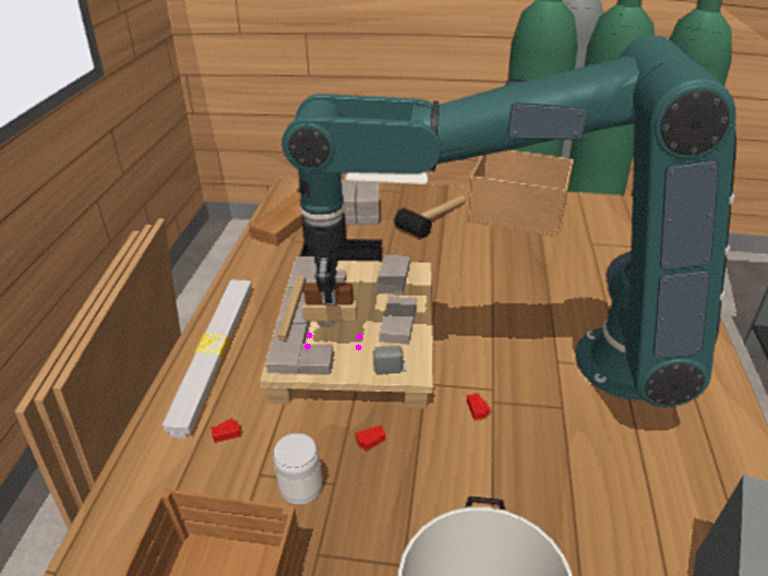

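View pics/sc2.png

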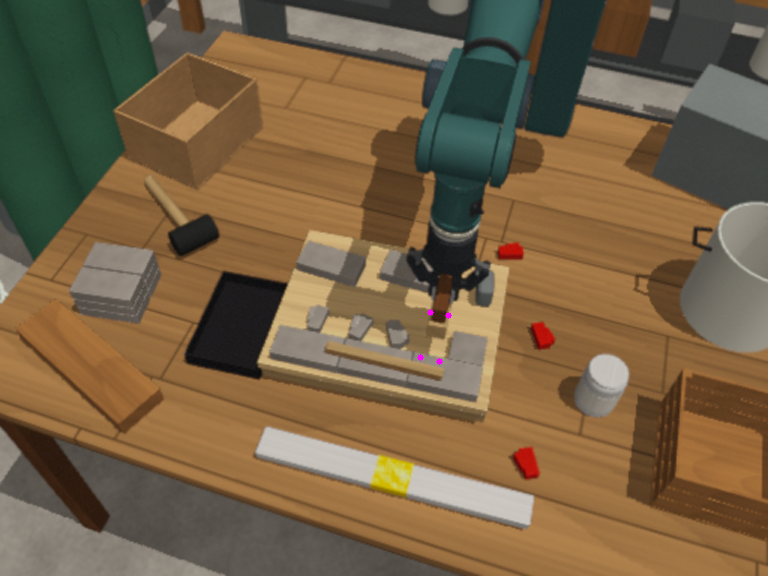

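```bash
python3 -c "
from go import *
X=w(.028,.088);Y=w(.028,-.20);Z=w(.028,-.205);plan((*X,.13,185.2),(*X,.1065,185.2))
o=np.array(Y)-X;print(np.linalg.norm(o))"
```

```text
t 6.67 tcp [0.5899 0.0809 0.1742] rot [-1.7995e+02 -1.3000e-01 -1.7467e+02] F [-0.5  0.4 -1.7] w 0.0233 q [  2.  12.  77.  -0.  91. -93.]
(np.float64(0.5853691573093175), np.float64(0.0779843477983713), 0.13, 185.2) offset [0.0047, -0.0024, 0.0442] dr [-0.0009, -0.0022, 0.0023]
(np.float64(0.5853691573093175), np.float64(0.0779843477983713), 0.1065, 185.2) offset [0.0046, -0.0024, 0.0677] dr [-0.0009, -0.0022, 0.0023]
0.28800000000000003
```

{"method": "send_rows", "body": {
  "rows": [
    {"gripper": 255,"offset": [0.0046,-0.0024,0.02],"dr": [0,-0.002,0.002]},
    {"gripper": 255,"offset": [0.0046,-0.0024,0.045],"dr": [0,-0.002,0.002]},
    {"gripper": 255,"offset": [0.0046,-0.0024,0.06],"dr": [0,-0.002,0.002]},
    {"gripper": 255,"offset": [0.0046,-0.0024,0.067],"dr": [0,-0.002,0.002]},
    {"gripper": 255,"offset": [0.0046,-0.0024,0.067],"dr": [0,-0.002,0.002]}
  ]
}}

```text
t: 7.3
tool_pos: [0.5853, 0.0784, 0.1071]
tool_rot: [-180.0, -0.0, -174.7]
ft_force: [0.4, -0.6, -2.2]
gripper_width: 0.023
```

```bash
python3 -c "
from go import *
im=cams.get_image('side');save(im,'s3')
im=cams.get_image('scene');save(im,'sc3')
X=w(.028,-.05);plan((*X,.1065,185.2))
f=cv2.imread('pics/s3.png')[360:620];
a=cv2.resize(cv2.imread('pics/s3.png')[230:410,240:450],None,fx=3,fy=3);b=cv2.resize(cv2.imread('pics/sc3.png')[220:420,250:520],None,fx=2.6,fy=2.6)
cv2.imwrite('pics/s3z.png',a);cv2.imwrite('pics/sc3z.png',b)"
```

```text
t 7.4 tcp [0.5861 0.0781 0.1083] rot [-1.7994e+02  1.0000e-01 -1.7477e+02] F [ 0.   0.7 -1.9] w 0.023 q [  2.  13.  83.  -0.  83. -93.]
(np.float64(0.5979373179013151), np.float64(-0.059442146515257185), 0.1065, 185.2) offset [0.0007, -0.1381, 0.0019] dr [-0.001, 0.0017, 0.0005]
```

View pics/s3z.png

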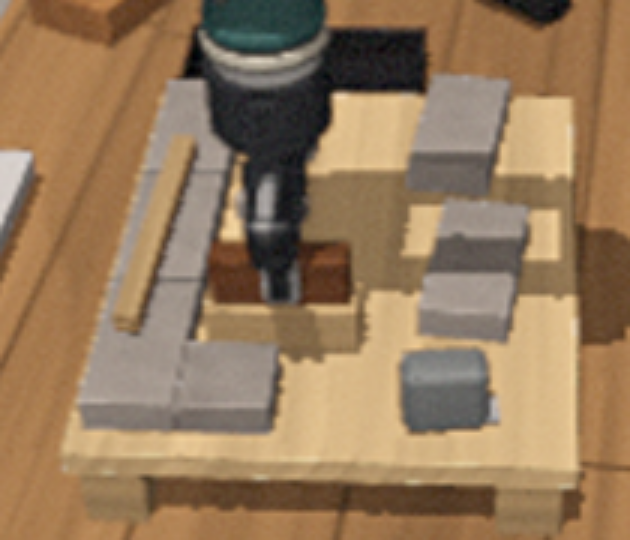

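View pics/sc3z.png

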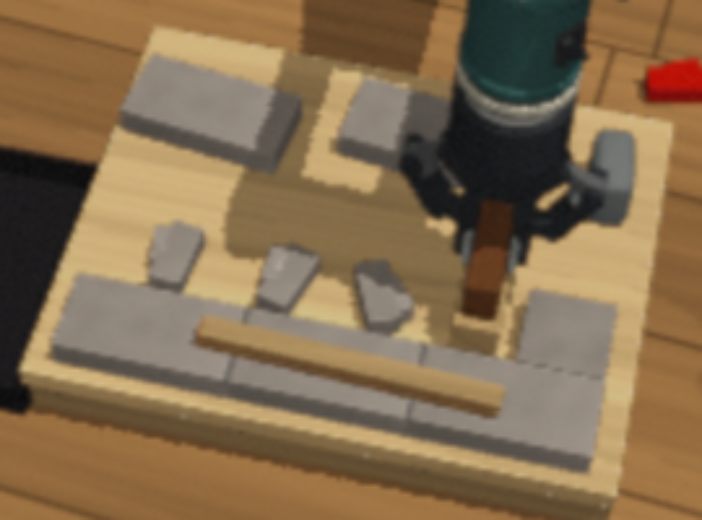

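{"method": "send_rows", "body": {
  "rows": [
    {"gripper": 255,"offset": [0,-0.012,0.0015],"dr": [0,0.002,0]},
    {"gripper": 255,"offset": [0,-0.026,0.0015],"dr": [0,0.002,0]},
    {"gripper": 255,"offset": [0,-0.04,0.0015],"dr": [0,0.002,0]},
    {"gripper": 255,"offset": [0,-0.054,0.0015],"dr": [0,0.002,0]},
    {"gripper": 255,"offset": [0,-0.068,0.0015],"dr": [0,0.002,0]},
    {"gripper": 255,"offset": [0,-0.082,0.0015],"dr": [0,0.002,0]},
    {"gripper": 255,"offset": [0,-0.096,0.0015],"dr": [0,0.002,0]},
    {"gripper": 255,"offset": [0,-0.11,0.0015],"dr": [0,0.002,0]},
    {"gripper": 255,"offset": [0,-0.124,0.0015],"dr": [0,0.002,0]},
    {"gripper": 255,"offset": [0,-0.138,0.0015],"dr": [0,0.002,0]}
  ]
}}

```text
t: 8.65
tool_pos: [0.5987, -0.06, 0.1068]
tool_rot: [-180.0, -0.0, -174.8]
ft_force: [0.2, 0.0, -1.8]
gripper_width: 0.0234
```

```bash
cat > look.py <<'E'
import sys
from go import *
n=sys.argv[1]
for c in sys.argv[2:]:
    im=cams.get_image(c);f=cv2.cvtColor(im["frame"],cv2.COLOR_RGB2BGR)
    if c=="scene": f=f[130:300,110:350]
    if c=="side": f=f[140:290,150:310]
    k=min(800/f.shape[1],600/f.shape[0]);f=cv2.resize(f,None,fx=k,fy=k,interpolation=cv2.INTER_CUBIC)
    cv2.imwrite(f"pics/{n}_{c}.png",f)
p,R,s=cur();print("board",tob(p))
plan()
E
python3 look.py a scene; python3 -c "
from go import *
X=w(.028,-.13);plan((*X,.1065,185.2))"
```

```text
board [ 0.0287 -0.0529  0.1068]
t 8.7 tcp [ 0.5989 -0.0623  0.1068] rot [-1.7982e+02 -2.0000e-02 -1.7485e+02] F [-0.5 -0.5 -2.8] w 0.0229 q [ -11.   15.   82.   -0.   84. -106.]
t 8.7 tcp [ 0.5989 -0.0623  0.1068] rot [-1.7982e+02 -2.0000e-02 -1.7485e+02] F [-0.5 -0.5 -2.8] w 0.0229 q [ -11.   15.   82.   -0.   84. -106.]
(np.float64(0.6052232080995745), np.float64(-0.139109679450694), 0.1065, 185.2) offset [0.0006, -0.0771, 0.0006] dr [-0.0032, -0.0004, -0.0009]
```

View pics/a_scene.png

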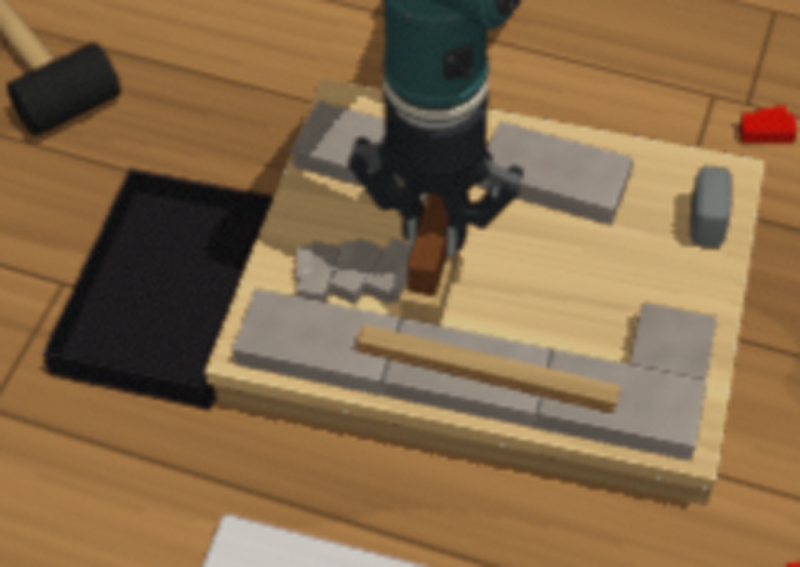

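{"method": "send_rows", "body": {
  "rows": [
    {"gripper": 255,"offset": [0,-0.012,0.0005],"dr": [-0.003,0,0]},
    {"gripper": 255,"offset": [0,-0.024,0.0005],"dr": [-0.003,0,0]},
    {"gripper": 255,"offset": [0,-0.036,0.0005],"dr": [-0.003,0,0]},
    {"gripper": 255,"offset": [0,-0.048,0.0005],"dr": [-0.003,0,0]},
    {"gripper": 255,"offset": [0,-0.06,0.0005],"dr": [-0.003,0,0]},
    {"gripper": 255,"offset": [0,-0.072,0.0005],"dr": [-0.003,0,0]},
    {"gripper": 255,"offset": [0,-0.084,0.0005],"dr": [-0.003,0,0]},
    {"gripper": 255,"offset": [0,-0.096,0.0005],"dr": [-0.003,0,0]},
    {"gripper": 255,"offset": [0,-0.108,0.0005],"dr": [-0.003,0,0]},
    {"gripper": 255,"offset": [0,-0.12,0.0005],"dr": [-0.003,0,0]}
  ]
}}

```text
t: 9.95
tool_pos: [0.6097, -0.1827, 0.1067]
tool_rot: [-180.0, -0.0, -174.9]
ft_force: [0.0, 0.3, -2.3]
gripper_width: 0.0231
```

```bash
python3 look.py b scene
```

```text
board [ 0.0283 -0.1756  0.1067]
t 10.0 tcp [ 0.6097 -0.1845  0.1067] rot [-1.7987e+02 -2.0000e-02 -1.7494e+02] F [ 0.4 -0.3 -2.5] w 0.0233 q [ -22.   19.   76.   -0.   85. -117.]
```

View pics/b_scene.png

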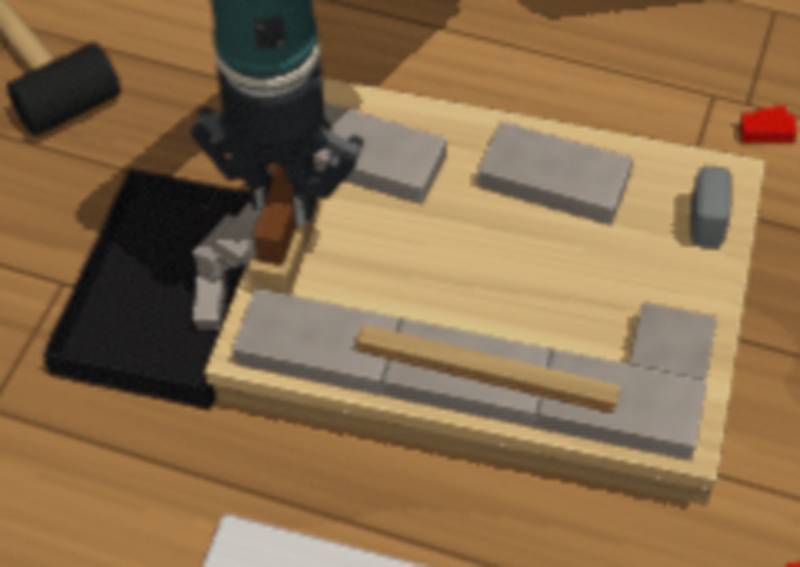

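{"method": "send_rows", "body": {
  "rows": [
    {"gripper": 255,"offset": [0,-0.009,0],"dr": [-0.003,0,0]},
    {"gripper": 255,"offset": [0,-0.018,0],"dr": [-0.003,0,0]},
    {"gripper": 255,"offset": [0,-0.027,0],"dr": [-0.003,0,0]},
    {"gripper": 255,"offset": [0,-0.036,0],"dr": [-0.003,0,0]},
    {"gripper": 255,"offset": [0,-0.04,0],"dr": [-0.003,0,0]},
    {"gripper": 255,"offset": [0,-0.04,0],"dr": [-0.003,0,0]},
    {"gripper": 255,"offset": [0,-0.04,0],"dr": [-0.003,0,0]}
  ]
}}

```text
t: 10.88
tool_pos: [0.6132, -0.2241, 0.1068]
tool_rot: [179.9, -0.0, -174.9]
ft_force: [0.4, 0.6, -2.1]
gripper_width: 0.023
```

```bash
python3 look.py c scene side
```

```text
board [ 0.0283 -0.2152  0.1068]
t 10.97 tcp [ 0.6133 -0.224   0.1068] rot [ 1.7995e+02 -2.0000e-02 -1.7491e+02] F [ 0.5  0.3 -2.1] w 0.0231 q [ -25.   21.   74.    0.   85. -120.]
```

View pics/c_scene.png

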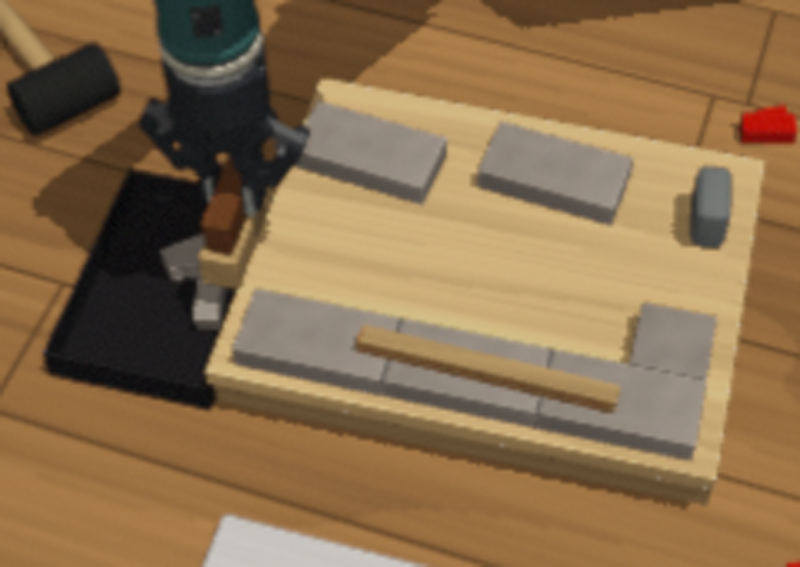

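View pics/c_side.png

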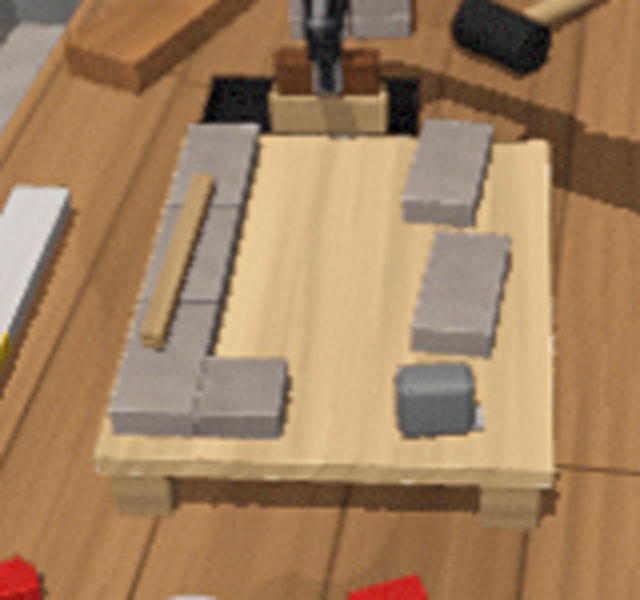

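{"method": "send_rows", "body": {
  "rows": [
    {"gripper": 255,"offset": [0,0,-0.04],"dr": [0,0,0]},
    {"gripper": 255,"offset": [0.0,0.03,-0.07],"dr": [0,0,0]},
    {"gripper": 255,"offset": [0.0,0.08,-0.07],"dr": [0,0,0]},
    {"gripper": 255,"offset": [0.0,0.13,-0.07],"dr": [0,0,0]},
    {"gripper": 255,"offset": [0.0,0.15,-0.07],"dr": [0,0,0]}
  ]
}}

```text
t: 11.6
tool_pos: [0.5996, -0.0717, 0.1773]
tool_rot: [179.9, 0.0, -174.7]
ft_force: [-0.3, 0.1, -3.0]
gripper_width: 0.0234
```

```bash
python3 look.py d scene; python3 -c "
from go import *
plan((.446,.369,.175,168.2),(.446,.369,.044,168.2))"
```

```text
board [ 0.0287 -0.0608  0.1773]
t 11.65 tcp [ 0.5996 -0.0701  0.1773] rot [ 179.82   -0.   -174.66] F [-0.4  1.3 -1.6] w 0.0232 q [ -12.   13.   76.    0.   91. -107.]
t 11.65 tcp [ 0.5996 -0.0701  0.1773] rot [ 179.82   -0.   -174.66] F [-0.4  1.3 -1.6] w 0.0232 q [ -12.   13.   76.    0.   91. -107.]
(0.446, 0.369, 0.175, 168.2) offset [0.1121, 0.4515, 0.0037] dr [0.0032, -0.0005, 0.2991]
(0.446, 0.369, 0.044, 168.2) offset [0.1121, 0.4511, 0.1347] dr [0.0032, -0.0005, 0.2991]
```

View pics/d_scene.png

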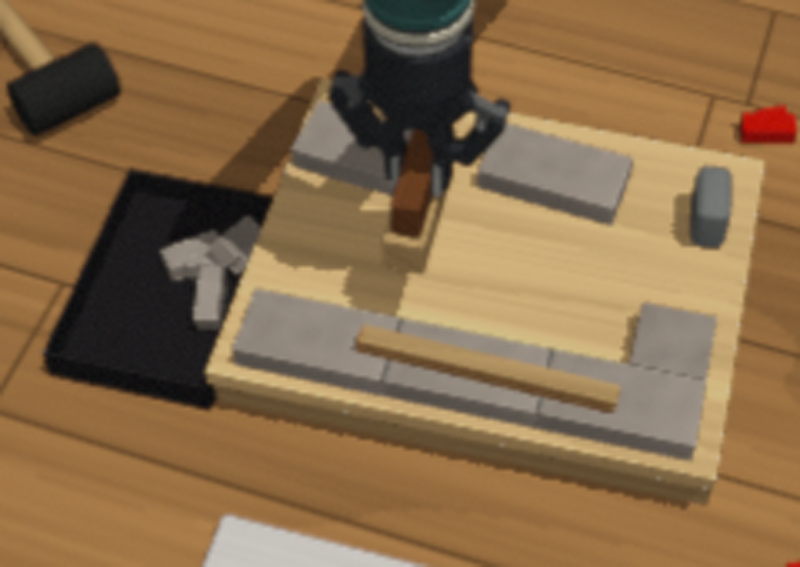

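Run:
```python
from go import *
import pickle
ims={}
for n,(x0,y0,x1,y1) in (("scene",(150,180,200,240)),("side",(190,145,260,185))):
    im=cams.get_image(n);ims[n]=im
    f=cv2.cvtColor(im["frame"],cv2.COLOR_RGB2BGR)[y0:y1,x0:x1]
    f=cv2.resize(f,None,fx=10,fy=10,interpolation=cv2.INTER_CUBIC)
    f=cv2.convertScaleAbs(f,alpha=1.3,beta=20)
    P=[]
    for pts,col in (([(-.04,-.2,.06),(.16,-.2,.06)],(0,255,0)),([(-.04,-.202,.034),(.16,-.202,.034)],(255,0,255)),([(-.04,-.206,.004),(.16,-.206,.004)],(255,255,0))):
        q=proj(im,np.array([[*w(p[0],p[1]),p[2]] for p in pts]));q=((q-[x0,y0])*10).astype(int)
        cv2.line(f,tuple(q[0].tolist()),tuple(q[1].tolist()),col,1)
    cv2.imwrite(f"pics/z_{n}.png",f)
pickle.dump(ims,open("o1.pkl","wb"))
```

```text
(no output)
```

View pics/z_scene.png

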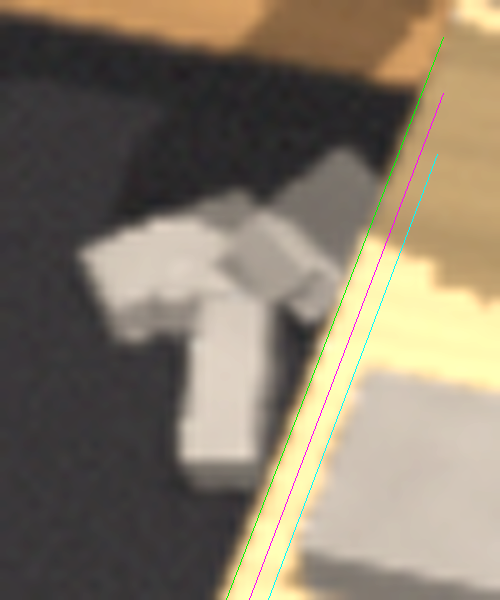

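View pics/z_side.png

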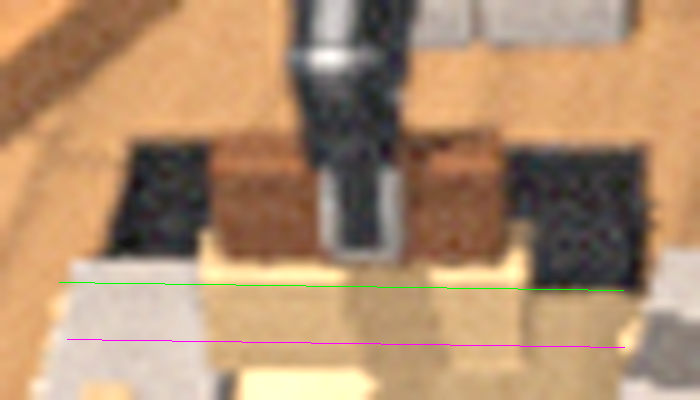

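{"method": "send_rows", "body": {
  "rows": [
    {"gripper": 255,"offset": [0.112,0.451,-0.004],"dr": [0.003,0,0.299]},
    {"gripper": 255,"offset": [0.112,0.451,-0.004],"dr": [0.003,0,0.299]},
    {"gripper": 255,"offset": [0.112,0.451,-0.004],"dr": [0.003,0,0.299]},
    {"gripper": 255,"offset": [0.112,0.451,-0.004],"dr": [0.003,0,0.299]},
    {"gripper": 255,"offset": [0.112,0.451,-0.004],"dr": [0.003,0,0.299]},
    {"gripper": 255,"offset": [0.112,0.451,-0.004],"dr": [0.003,0,0.299]},
    {"gripper": 255,"offset": [0.112,0.451,-0.004],"dr": [0.003,0,0.299]},
    {"gripper": 255,"offset": [0.112,0.451,-0.004],"dr": [0.003,0,0.299]},
    {"gripper": 255,"offset": [0.112,0.451,-0.004],"dr": [0.003,0,0.299]},
    {"gripper": 255,"offset": [0.112,0.451,-0.004],"dr": [0.003,0,0.299]}
  ]
}}

```text
t: 13.0
tool_pos: [0.4489, 0.3634, 0.1808]
tool_rot: [-179.7, 0.1, 167.9]
ft_force: [0.0, -0.4, -1.9]
gripper_width: 0.0232
```

```bash
cat > z.py <<'E'
from go import *
import pickle,sys
ims={}
for n,(x0,y0,x1,y1) in (("scene",(150,180,200,240)),("side",(190,145,260,185))):
    im=cams.get_image(n);ims[n]=im
    f=cv2.cvtColor(im["frame"],cv2.COLOR_RGB2BGR)[y0:y1,x0:x1]
    f=cv2.resize(f,None,fx=10,fy=10,interpolation=cv2.INTER_CUBIC)
    f=cv2.convertScaleAbs(f,alpha=1.3,beta=20)
    cv2.imwrite(f"pics/{sys.argv[1]}_{n}.png",f)
pickle.dump(ims,open("o1.pkl","wb"))
plan((.446,.369,.175,168.2),(.446,.369,.044,168.2))
E
python3 z.py z2
```

```text
t 13.1 tcp [0.4489 0.3632 0.1809] rot [-1.7978e+02  4.0000e-02  1.6790e+02] F [-0.  -0.7 -1.9] w 0.0232 q [ 33.   9.  79.  -0.  91. -44.]
(0.446, 0.369, 0.175, 168.2) offset [0.004, 0.0051, 0.0059] dr [-0.0039, 0.0007, -0.0052]
(0.446, 0.369, 0.044, 168.2) offset [0.0041, 0.0056, 0.1369] dr [-0.0039, 0.0007, -0.0052]
```

View pics/z2_scene.png

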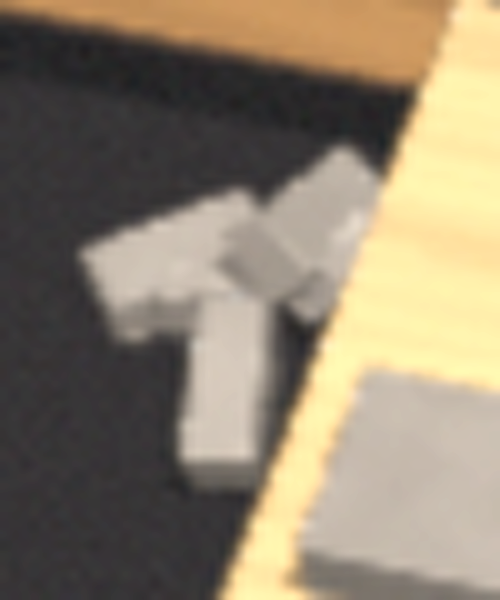

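View pics/z2_side.png

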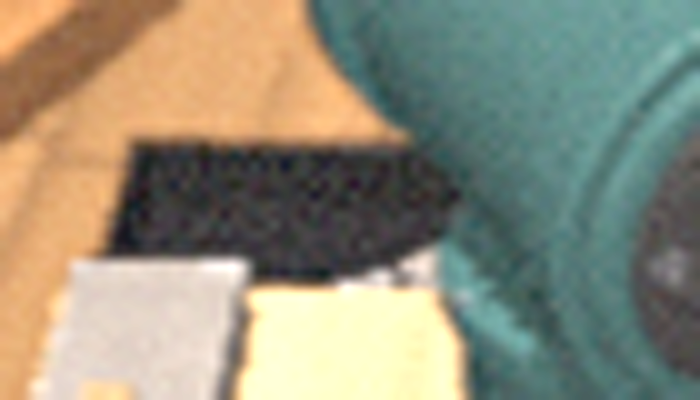

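Run:
```python
from go import *
import pickle
ims=pickle.load(open("o1.pkl","rb"));S=ims["scene"];D=ims["side"]
for p in [(305,235),(345,150),(378,180),(265,230),(240,190)]:
  print(p,[tob(atz(S,(150+p[0]/10,180+p[1]/10),z)).tolist() for z in (.02,.03,.04,.05,.06)])
for p in [(425,250),(345,285)]:
  print("side",p,[tob(atz(D,(190+p[0]/10,145+p[1]/10),z)).tolist() for z in (.02,.03,.04,.05,.06)])
```

```text
(305, 235) [[0.0083, -0.2295, 0.02], [0.0153, -0.2263, 0.03], [0.0222, -0.223, 0.04], [0.0291, -0.2198, 0.05], [0.036, -0.2166, 0.06]]
(345, 150) [[-0.0236, -0.2277, 0.02], [-0.0164, -0.2245, 0.03], [-0.0092, -0.2213, 0.04], [-0.002, -0.2181, 0.05], [0.0052, -0.2149, 0.06]]
(378, 180) [[-0.0154, -0.2152, 0.02], [-0.0083, -0.2121, 0.03], [-0.0012, -0.209, 0.04], [0.006, -0.2059, 0.05], [0.0131, -0.2028, 0.06]]
(265, 230) [[0.0093, -0.2411, 0.02], [0.0162, -0.2378, 0.03], [0.0231, -0.2345, 0.04], [0.03, -0.2311, 0.05], [0.0369, -0.2278, 0.06]]
(240, 190) [[-0.0027, -0.2526, 0.02], [0.0044, -0.2491, 0.03], [0.0114, -0.2457, 0.04], [0.0184, -0.2423, 0.05], [0.0254, -0.2388, 0.06]]
side (425, 250) [[0.0391, -0.2839, 0.02], [0.0373, -0.2688, 0.03], [0.0355, -0.2538, 0.04], [0.0337, -0.2387, 0.05], [0.0319, -0.2236, 0.06]]
side (345, 285) [[0.0667, -0.2598, 0.02], [0.0646, -0.245, 0.03], [0.0624, -0.2302, 0.04], [0.0603, -0.2154, 0.05], [0.0582, -0.2006, 0.06]]
```

{"method": "send_rows", "body": {
  "rows": [
    {"gripper": 255,"offset": [0.004,0.0055,0.05],"dr": [-0.004,0,-0.005]},
    {"gripper": 255,"offset": [0.004,0.0055,0.1],"dr": [-0.004,0,-0.005]},
    {"gripper": 255,"offset": [0.004,0.0055,0.128],"dr": [-0.004,0,-0.005]},
    {"gripper": 255,"offset": [0.004,0.0055,0.136],"dr": [-0.004,0,-0.005]},
    {"gripper": 255,"offset": [0.004,0.0055,0.136],"dr": [-0.004,0,-0.005]},
    {"gripper": 255,"offset": [0.004,0.0055,0.136],"dr": [-0.004,0,-0.005]},
    {"gripper": 0,"offset": [0.004,0.0055,0.136],"dr": [-0.004,0,-0.005]},
    {"gripper": 0,"offset": [0.004,0.0055,0.136],"dr": [-0.004,0,-0.005]},
    {"gripper": 0,"offset": [0.004,0.0055,0.136],"dr": [-0.004,0,-0.005]},
    {"gripper": 0,"offset": [0.004,0.0055,0.136],"dr": [-0.004,0,-0.005]}
  ]
}}

```text
t: 14.35
tool_pos: [0.4462, 0.369, 0.0451]
tool_rot: [180.0, 0.1, 168.2]
ft_force: [-0.2, 0.3, 0.1]
gripper_width: 0.0856
```

{"method": "send_rows", "body": {
  "rows": [
    {"gripper": 0,"offset": [0,0,0],"dr": [0,0,0]},
    {"gripper": 0,"offset": [0,0,-0.05],"dr": [0,0,0]},
    {"gripper": 0,"offset": [0,0,-0.11],"dr": [0,0,0]},
    {"gripper": 0,"offset": [0,0,-0.17],"dr": [0,0,0]},
    {"gripper": 0,"offset": [0,0,-0.2],"dr": [0,0,0]}
  ]
}}

```text
t: 14.98
tool_pos: [0.4469, 0.3697, 0.2501]
tool_rot: [179.7, 0.3, 168.2]
ft_force: [0.3, 0.2, 0.0]
gripper_width: 0.0853
```

Run:
```python
from go import *
im=cams.get_image('wrist');save(im,'w4')
plan((.64,-.225,.27,185.2))
```

```text
t 15.03 tcp [0.4478 0.3704 0.2536] rot [179.45   0.57 168.2 ] F [ 0.9 -0.2  2.3] w 0.0853 q [ 34.   8.  72.  -0.  99. -44.]
(0.64, -0.225, 0.27, 185.2) offset [-0.31, -0.5433, -0.0185] dr [0.008, 0.0112, -0.2966]
```

View pics/w4.png

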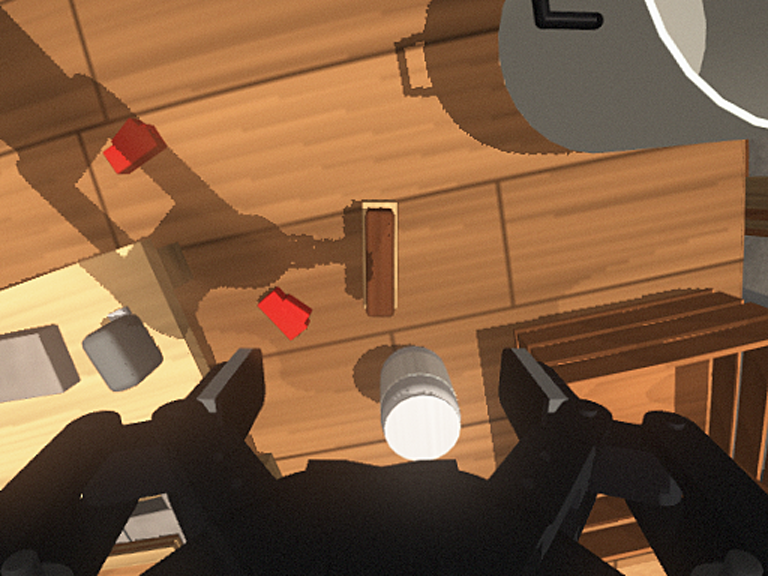

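Scraper stands upright. Now look at the tray with the wrist camera.

{"method": "send_rows", "body": {
  "rows": [
    {"gripper": 0,"offset": [-0.31,-0.543,-0.018],"dr": [0.008,0.011,-0.297]},
    {"gripper": 0,"offset": [-0.31,-0.543,-0.018],"dr": [0.008,0.011,-0.297]},
    {"gripper": 0,"offset": [-0.31,-0.543,-0.018],"dr": [0.008,0.011,-0.297]},
    {"gripper": 0,"offset": [-0.31,-0.543,-0.018],"dr": [0.008,0.011,-0.297]},
    {"gripper": 0,"offset": [-0.31,-0.543,-0.018],"dr": [0.008,0.011,-0.297]},
    {"gripper": 0,"offset": [-0.31,-0.543,-0.018],"dr": [0.008,0.011,-0.297]},
    {"gripper": 0,"offset": [-0.31,-0.543,-0.018],"dr": [0.008,0.011,-0.297]},
    {"gripper": 0,"offset": [-0.31,-0.543,-0.018],"dr": [0.008,0.011,-0.297]},
    {"gripper": 0,"offset": [-0.31,-0.543,-0.018],"dr": [0.008,0.011,-0.297]},
    {"gripper": 0,"offset": [-0.31,-0.543,-0.018],"dr": [0.008,0.011,-0.297]}
  ]
}}

```text
t: 16.27
tool_pos: [0.6391, -0.2224, 0.2687]
tool_rot: [180.0, -0.0, -174.8]
ft_force: [0.3, 0.6, 0.2]
gripper_width: 0.0856
```

Run:
```python
from go import *
import pickle
im=cams.get_image('wrist');save(im,'w5');pickle.dump(im,open("w5.pkl","wb"))
plan((.64,-.225,.27,185.2))
```

```text
t 16.32 tcp [ 0.6398 -0.2313  0.266 ] rot [-1.7969e+02 -1.0000e-01 -1.7526e+02] F [-1.3 -4.3 -1.8] w 0.0855 q [ -24.   22.   54.   -0.  104. -119.]
(0.64, -0.225, 0.27, 185.2) offset [-0.0007, 0.0062, -0.004] dr [-0.0054, -0.0018, -0.0081]
```

View pics/w5.png

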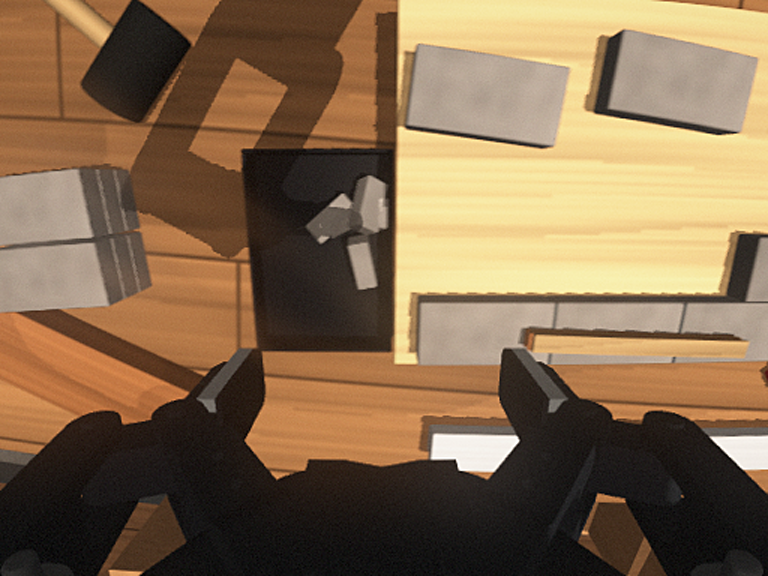

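Run:
```python
from go import *
import pickle
im=cams.get_image('wrist');pickle.dump(im,open("w5.pkl","wb"))
s=cams.get_image('scene');d=cams.get_image('side');pickle.dump((im,s,d),open("o2.pkl","wb"))
def crop(im,x0,y0,x1,y1,k,n):
    f=cv2.cvtColor(im["frame"],cv2.COLOR_RGB2BGR)[y0:y1,x0:x1];f=cv2.resize(f,None,fx=k,fy=k,interpolation=cv2.INTER_CUBIC)
    f=cv2.convertScaleAbs(f,alpha=1.2,beta=20)
    for x in range((x0//10+1)*10,x1,10): cv2.line(f,((x-x0)*k,0),((x-x0)*k,6 if x%50 else 20),(0,0,255),1)
    for y in range((y0//10+1)*10,y1,10): cv2.line(f,(0,(y-y0)*k),(6 if y%50 else 20,(y-y0)*k),(0,0,255),1)
    cv2.imwrite("pics/"+n+".png",f)
crop(im,255,0,512,250,3,"w5a");crop(im,155,90,275,240,4,"w5b")
crop(s,150,180,200,240,10,"s5");crop(d,190,145,260,185,10,"d5")
```

```text
(no output)
```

View pics/w5a.png

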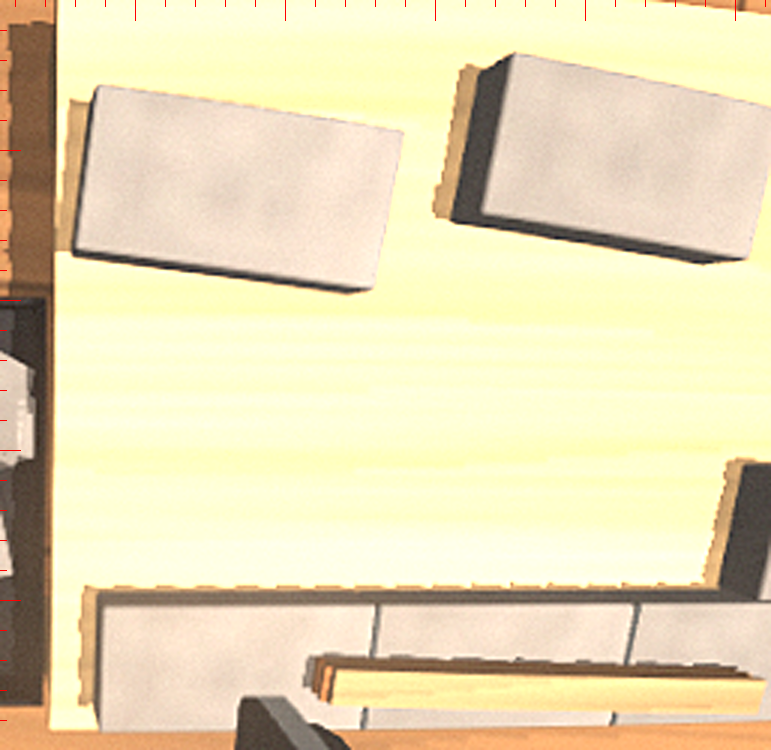

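View pics/w5b.png

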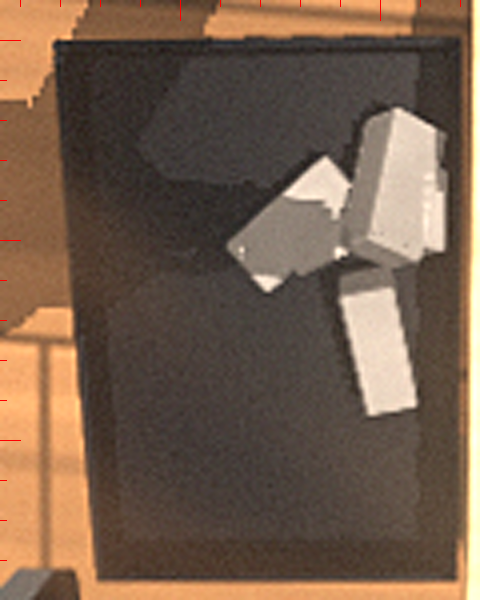

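View pics/d5.png

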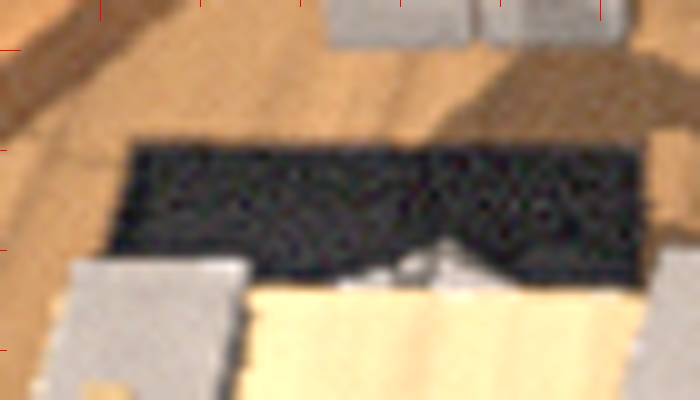

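Run:
```python
from go import *
import pickle
W,S,D=pickle.load(open("o2.pkl","rb"))
wb=lambda x,y:(155+x/4,90+y/4); sb=lambda x,y:(150+x/10,180+y/10)
for a,b in [((360,237),(265,210)),((397,108),(345,150)),((410,262),(305,275)),((395,190),(320,215))]:
    X=tri([(W,wb(*a)),(S,sb(*b))]);print(tob(X), np.round(proj(W,X)-wb(*a),1),np.round(proj(S,X)-sb(*b),1))
X=tri([(W,wb(360,237)),(D,(234.5,169))]);print("peak",tob(X))
# board fit wrist
wa=lambda x,y:(255+x/3,y/3)
from pose import fit
Wc=[(W,wa(100,604),(.09,-.18,.085)),(W,wa(377,604),(.09,-.06,.085)),(W,wa(638,602),(.09,.06,.085)),
 (W,wa(363,728),(.15,-.06,.085)),(W,wa(613,725),(.15,.06,.085)),(W,wa(99,731),(.15,-.18,.085)),(W,wa(48,731),(.16,-.2,.06))]
p,r=fit(Wc,[.565,-.012,0,.09]);print(p,np.round(r,1).tolist())
p,r=fit(Wc,[.565,-.012,0,.09],True);print(p,np.round(r,1).tolist())
P={}
for n,c in {"B":[(97,86),(403,132),(373,290),(75,248)],"A":[(515,54),(774,104),(747,258),(483,211)]}.items():
    Q=np.array([tob(atz(W,wa(*q),.085)) for q in c]);print(n,Q.mean(0),"yaw",np.degrees(np.arctan2(-(Q[1]-Q[0])[0],(Q[1]-Q[0])[1])),np.linalg.norm(Q[1]-Q[0]),np.linalg.norm(Q[2]-Q[1]));print(Q[:,:2].tolist())
```

```text
[ 0.0224 -0.236   0.0477] [[ 1.4 -0.5]] [[-0.7  0. ]]
[-0.0192 -0.2255  0.0263] [[-0.2  0.1]] [[ 0.1 -0. ]]
[ 0.033  -0.2205  0.0361] [[ 0.4 -0.1]] [[-0.2  0. ]]
[ 0.0082 -0.2251  0.0304] [[ 0.7 -0.3]] [[-0.4  0. ]]
peak [ 0.0243 -0.2376  0.055 ]
[ 0.56183734 -0.01457639  0.          0.08937481] [[0.1, 0.1], [0.5, -0.4], [0.6, -0.4], [-0.3, 0.8], [0.0, 0.1], [-0.9, 0.7], [0.0, -0.7]]
[ 0.56225301 -0.01404368 -0.00131978  0.08977421] [[0.4, 0.2], [0.4, -0.4], [0.2, -0.4], [-0.4, 0.7], [-0.4, -0.0], [-0.6, 0.6], [0.4, -0.7]]
B [-0.077775 -0.13305   0.085   ] yaw -7.064321689917307 0.11708885514855799 0.0580876923280655
[[-0.1137, -0.1876], [-0.0993, -0.0714], [-0.0416, -0.0781], [-0.0565, -0.1951]]
A [-0.094025  0.023625  0.085   ] yaw -5.50792054980467 0.11251950941947801 0.05927098784396966
[[-0.1284, -0.0299], [-0.1176, 0.0821], [-0.0584, 0.0792], [-0.0717, -0.0369]]
```

```bash
sed -i 's/^bx,by,byaw=.*/bx,by,byaw=.5632,-.0137,.0898/' go.py
python3 - <<'E'
from go import *
plan((*w(-.16,.024),.13,185.15),(*w(-.16,.024),.063,185.15))
E
```

```text
t 16.48 tcp [ 0.6385 -0.2217  0.2673] rot [ 1.7989e+02 -1.3000e-01 -1.7491e+02] F [0.1 0.1 1. ] w 0.0854 q [ -24.   22.   55.    0.  104. -119.]
(np.float64(0.40169238522705053), np.float64(-0.0041454005655626736), 0.13, 185.15) offset [0.2163, 0.2375, 0.1382] dr [0.0019, -0.0022, -0.001]
(np.float64(0.40169238522705053), np.float64(-0.0041454005655626736), 0.063, 185.15) offset [0.2161, 0.2374, 0.2052] dr [0.0019, -0.0022, -0.001]
```

{"method": "send_rows", "body": {
  "rows": [
    {"gripper": 120,"offset": [0.2163,0.2375,0.05],"dr": [0.002,-0.002,-0.001]},
    {"gripper": 120,"offset": [0.2163,0.2375,0.08],"dr": [0.002,-0.002,-0.001]},
    {"gripper": 120,"offset": [0.2163,0.2375,0.1],"dr": [0.002,-0.002,-0.001]},
    {"gripper": 120,"offset": [0.2163,0.2375,0.12],"dr": [0.002,-0.002,-0.001]},
    {"gripper": 120,"offset": [0.2163,0.2375,0.13],"dr": [0.002,-0.002,-0.001]},
    {"gripper": 120,"offset": [0.2163,0.2375,0.138],"dr": [0.002,-0.002,-0.001]},
    {"gripper": 120,"offset": [0.2163,0.2375,0.138],"dr": [0.002,-0.002,-0.001]},
    {"gripper": 120,"offset": [0.2163,0.2375,0.138],"dr": [0.002,-0.002,-0.001]}
  ]
}}

```text
t: 17.48
tool_pos: [0.4023, -0.0036, 0.1314]
tool_rot: [-179.9, 0.2, -174.7]
ft_force: [0.2, 0.3, 1.1]
gripper_width: 0.0452
```

```bash
python3 - <<'E'
from go import *
im=cams.get_image('wrist');save(im,'w6')
plan((*w(-.16,.024),.063,185.15))
E
python3 look.py e side
```

```text
t 17.52 tcp [ 0.403  -0.0041  0.132 ] rot [-179.93    0.21 -174.8 ] F [-0.2 -0.4  0.2] w 0.0451 q [  -9.  -12.  106.   -0.   86. -104.]
(np.float64(0.40169238522705053), np.float64(-0.0041454005655626736), 0.063, 185.15) offset [0.0016, 0.0001, 0.069] dr [-0.0011, 0.0036, 0.0009]
board [-0.1584  0.0236  0.1321]
t 17.57 tcp [ 0.4033 -0.0044  0.1321] rot [-179.94    0.21 -174.84] F [-0.1 -1.4  0.8] w 0.0447 q [  -9.  -12.  106.   -0.   86. -104.]
```

View pics/w6.png

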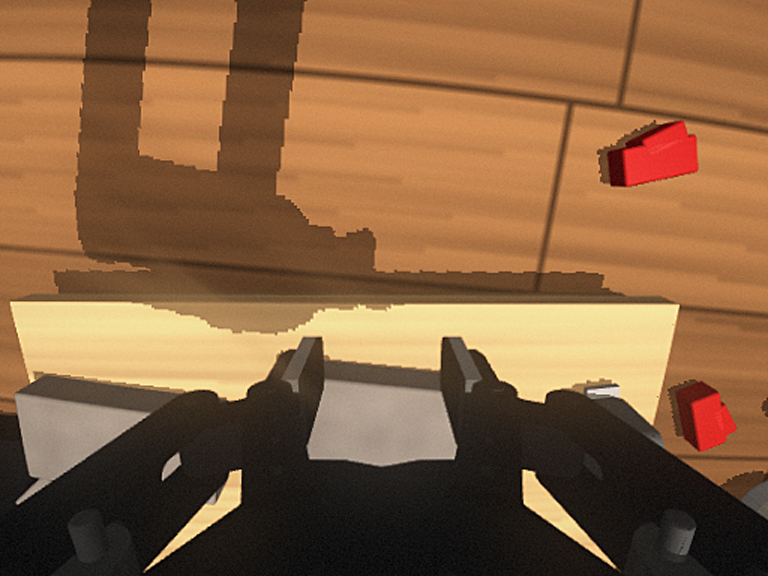

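View pics/e_side.png

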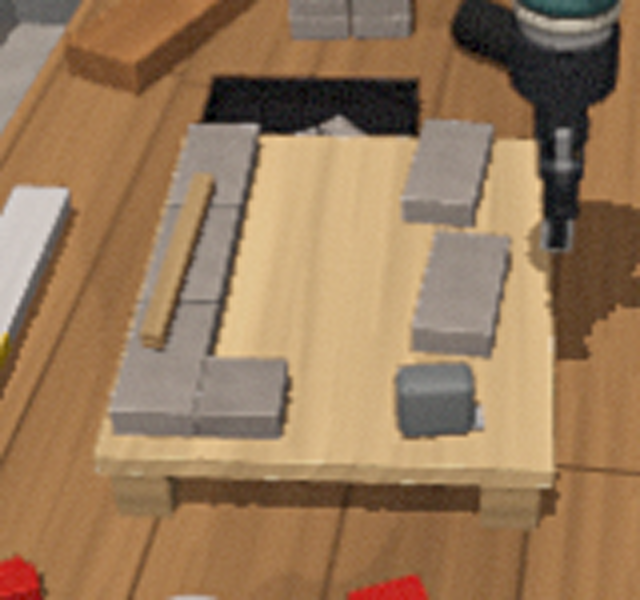

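{"method": "send_rows", "body": {
  "rows": [
    {"gripper": 120,"offset": [0.002,0,0.04],"dr": [-0.001,0.004,0.001]},
    {"gripper": 120,"offset": [0.002,0,0.062],"dr": [-0.001,0.004,0.001]},
    {"gripper": 120,"offset": [0.002,0,0.069],"dr": [-0.001,0.004,0.001]},
    {"gripper": 120,"offset": [0.002,0,0.069],"dr": [-0.001,0.004,0.001]}
  ]
}}

```text
t: 18.08
tool_pos: [0.4025, -0.005, 0.0637]
tool_rot: [-180.0, 0.0, -174.9]
ft_force: [-0.7, -0.3, 0.1]
gripper_width: 0.0451
```

```bash
python3 look.py f side;python3 - <<'E'
from go import *
plan((*w(.013,.024),.063,185.15))
E
```

```text
board [-0.159   0.023   0.0642]
t 18.12 tcp [ 0.4028 -0.005   0.0642] rot [-1.7997e+02  9.0000e-02 -1.7492e+02] F [ 0.2 -0.8 -0.9] w 0.0453 q [  -9.   -9.  111.   -0.   77. -104.]
t 18.12 tcp [ 0.4028 -0.005   0.0642] rot [-1.7997e+02  9.0000e-02 -1.7492e+02] F [ 0.2 -0.8 -0.9] w 0.0453 q [  -9.   -9.  111.   -0.   77. -104.]
(np.float64(0.5739953143899106), np.float64(0.011369128170380978), 0.063, 185.15) offset [-0.172, 0.0012, 0.0015] dr [-0.0006, 0.0016, -0.0013]
```

View pics/f_side.png

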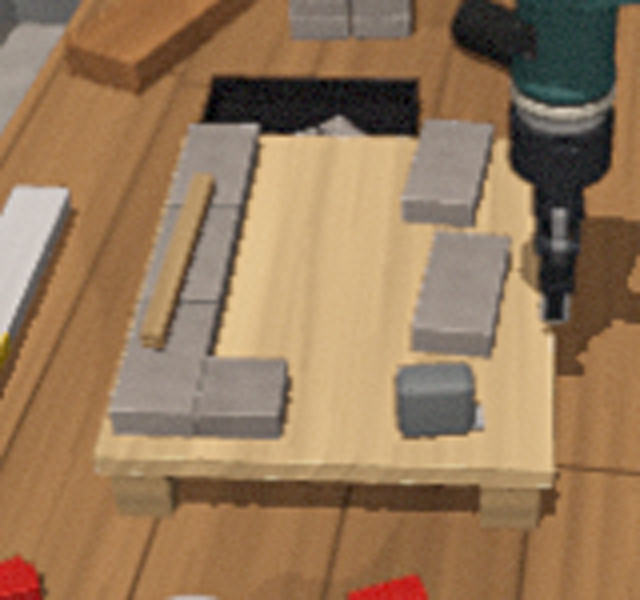

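{"method": "send_rows", "body": {
  "rows": [
    {"gripper": 120,"offset": [-0.016,0.001,0.001],"dr": [0,0.001,-0.001]},
    {"gripper": 120,"offset": [-0.032,0.001,0.001],"dr": [0,0.001,-0.001]},
    {"gripper": 120,"offset": [-0.048,0.001,0.001],"dr": [0,0.001,-0.001]},
    {"gripper": 120,"offset": [-0.064,0.001,0.001],"dr": [0,0.001,-0.001]},
    {"gripper": 120,"offset": [-0.08,0.001,0.001],"dr": [0,0.001,-0.001]},
    {"gripper": 120,"offset": [-0.096,0.001,0.001],"dr": [0,0.001,-0.001]},
    {"gripper": 120,"offset": [-0.112,0.001,0.001],"dr": [0,0.001,-0.001]},
    {"gripper": 120,"offset": [-0.128,0.001,0.001],"dr": [0,0.001,-0.001]},
    {"gripper": 120,"offset": [-0.144,0.001,0.001],"dr": [0,0.001,-0.001]},
    {"gripper": 120,"offset": [-0.158,0.001,0.001],"dr": [0,0.001,-0.001]}
  ]
}}

```text
t: 19.38
tool_pos: [0.5611, 0.0101, 0.0634]
tool_rot: [-180.0, 0.0, -174.9]
ft_force: [-3.9, -0.9, 3.5]
gripper_width: 0.0451
```

```bash
python3 look.py g side scene;python3 - <<'E'
from go import *
plan((*w(.013,.024),.063,185.15))
E
```

```text
board [0.0013 0.0238 0.0634]
t 19.48 tcp [0.5624 0.0101 0.0634] rot [-179.96    0.21 -174.86] F [ 0.2  0.2 -0.3] w 0.0452 q [  -5.   12.   90.   -0.   78. -100.]
t 19.48 tcp [0.5624 0.0101 0.0634] rot [-179.96    0.21 -174.86] F [ 0.2  0.2 -0.3] w 0.0452 q [  -5.   12.   90.   -0.   78. -100.]
(np.float64(0.5739953143899106), np.float64(0.011369128170380978), 0.063, 185.15) offset [-0.0117, 0.0002, 0.0005] dr [-0.0007, 0.0036, -0.0001]
```

View pics/g_side.png

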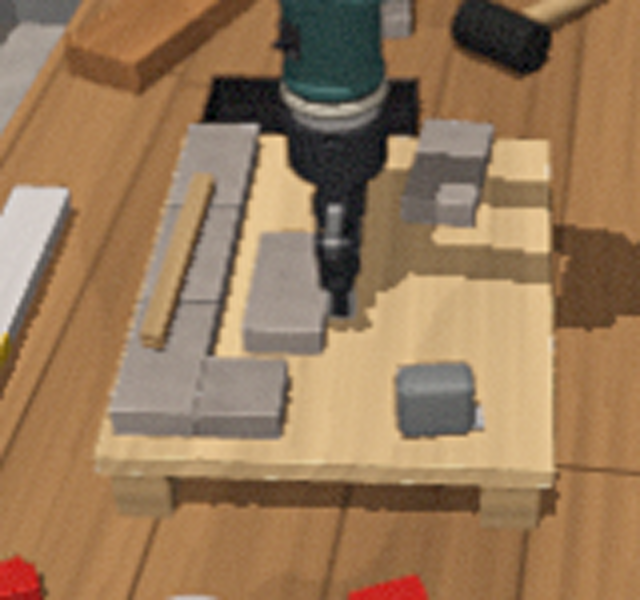

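View pics/g_scene.png

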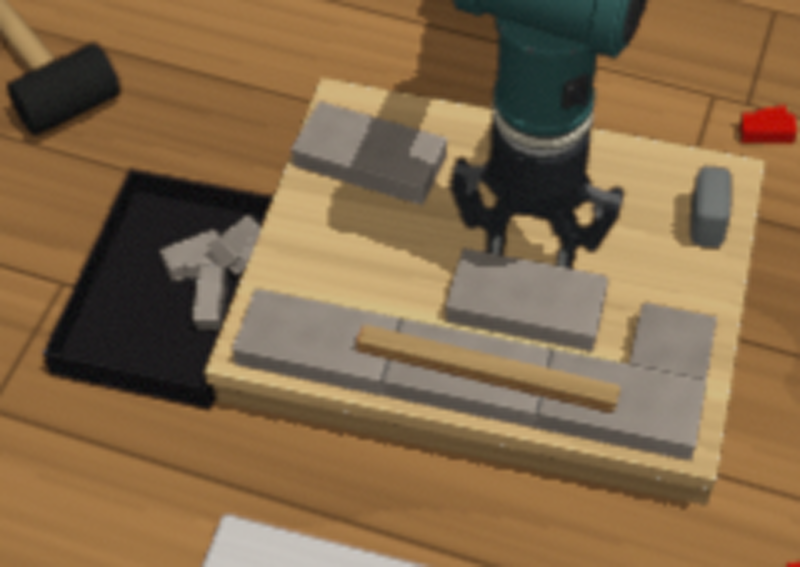

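{"method": "send_rows", "body": {
  "rows": [
    {"gripper": 120,"offset": [-0.006,0,0.0005],"dr": [0,0.003,0]},
    {"gripper": 120,"offset": [-0.012,0,0.0005],"dr": [0,0.003,0]},
    {"gripper": 120,"offset": [-0.014,0,0.0005],"dr": [0,0.003,0]},
    {"gripper": 120,"offset": [-0.016,0,0.0005],"dr": [0,0.003,0]},
    {"gripper": 120,"offset": [-0.017,0,0.0005],"dr": [0,0.003,0]},
    {"gripper": 120,"offset": [-0.018,0,0.0005],"dr": [0,0.003,0]}
  ]
}}

```text
t: 20.23
tool_pos: [0.5803, 0.0118, 0.0628]
tool_rot: [-180.0, 0.0, -174.9]
ft_force: [-1.2, -0.0, -1.6]
gripper_width: 0.0456
```

```bash
python3 look.py h side
```

```text
board [0.0194 0.0238 0.0629]
t 20.27 tcp [0.5804 0.0118 0.0629] rot [-1.7997e+02  4.0000e-02 -1.7486e+02] F [-0.7  0.1 -0.4] w 0.0449 q [  -4.   14.   88.   -0.   78. -100.]
```

View pics/h_side.png

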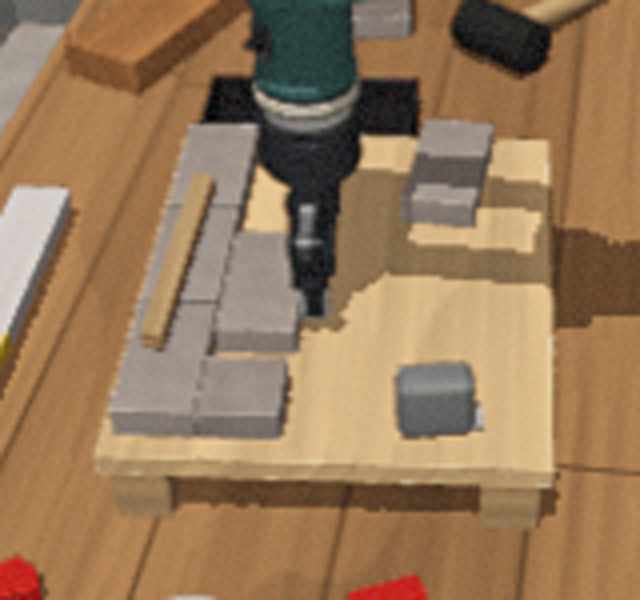

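Run:
```python
from go import *
plan((*w(-.145,-.133),.13,185.15),(*w(-.145,-.133),.063,185.15))
```

```text
t 20.27 tcp [0.5804 0.0118 0.0629] rot [-1.7997e+02  4.0000e-02 -1.7486e+02] F [-0.7  0.1 -0.4] w 0.0449 q [  -4.   14.   88.   -0.   78. -100.]
(np.float64(0.43071160458535146), np.float64(-0.15916760835475272), 0.13, 185.15) offset [0.1644, -0.1569, -0.0672] dr [-0.0006, 0.0007, -0.0002]
(np.float64(0.43071160458535146), np.float64(-0.15916760835475272), 0.063, 185.15) offset [0.1644, -0.1568, -0.0002] dr [-0.0006, 0.0007, -0.0002]
```

{"method": "send_rows", "body": {
  "rows": [
    {"gripper": 120,"offset": [0.012,0,-0.01],"dr": [0,0,0]},
    {"gripper": 120,"offset": [0.025,-0.01,-0.05],"dr": [0,0,0]},
    {"gripper": 120,"offset": [0.05,-0.05,-0.072],"dr": [0,0,0]},
    {"gripper": 120,"offset": [0.09,-0.09,-0.072],"dr": [0,0,0]},
    {"gripper": 120,"offset": [0.13,-0.13,-0.072],"dr": [0,0,0]},
    {"gripper": 120,"offset": [0.1645,-0.157,-0.072],"dr": [0,0,0]},
    {"gripper": 120,"offset": [0.1645,-0.157,-0.06],"dr": [0,0,0]},
    {"gripper": 120,"offset": [0.1645,-0.157,-0.02],"dr": [0,0,0]},
    {"gripper": 120,"offset": [0.1645,-0.157,0],"dr": [0,0,0]},
    {"gripper": 120,"offset": [0.1645,-0.157,0],"dr": [0,0,0]}
  ]
}}

```text
t: 21.52
tool_pos: [0.4297, -0.1579, 0.0612]
tool_rot: [179.9, -0.1, -174.8]
ft_force: [0.4, -0.6, -0.7]
gripper_width: 0.0451
```

```bash
python3 look.py i side scene;python3 - <<'E'
from go import *
plan((*w(.016,-.133),.063,185.15))
E
```

```text
board [-0.1442 -0.1329  0.0636]
t 21.62 tcp [ 0.4315 -0.159   0.0636] rot [-1.7993e+02  1.2000e-01 -1.7481e+02] F [0.9 0.1 0. ] w 0.0456 q [ -27.   -1.  104.    0.   77. -123.]
t 21.62 tcp [ 0.4315 -0.159   0.0636] rot [-1.7993e+02  1.2000e-01 -1.7481e+02] F [0.9 0.1 0. ] w 0.0456 q [ -27.   -1.  104.    0.   77. -123.]
(np.float64(0.5910628854825796), np.float64(-0.14472923190107104), 0.063, 185.15) offset [-0.1602, -0.0002, 0.001] dr [-0.0012, 0.0021, 0.0007]
```

View pics/i_side.png

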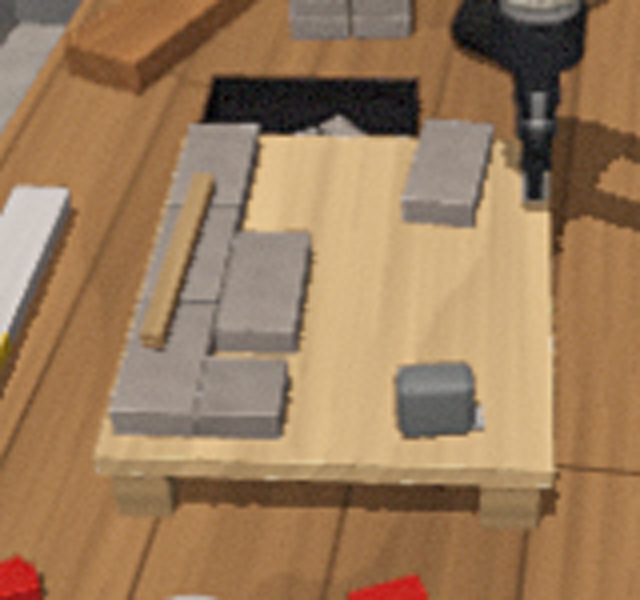

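View pics/i_scene.png

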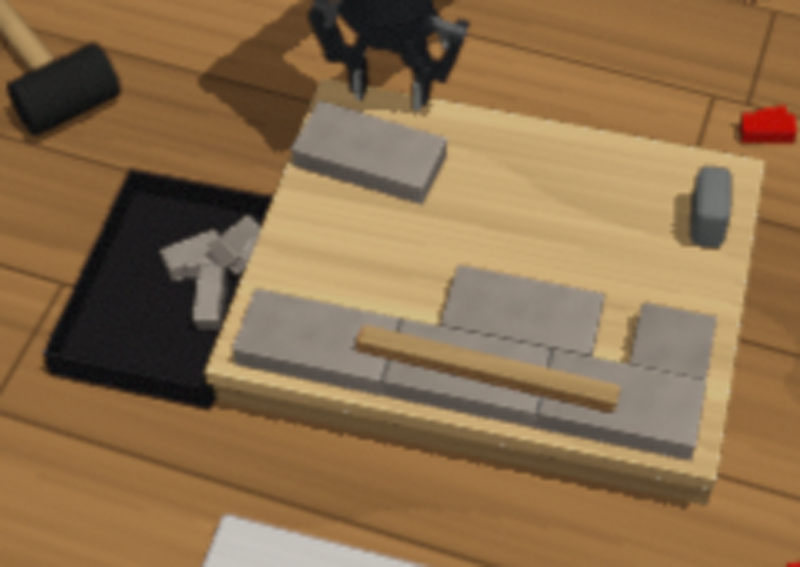

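{"method": "send_rows", "body": {
  "rows": [
    {"gripper": 120,"offset": [-0.016,0,0.001],"dr": [0,0.001,0]},
    {"gripper": 120,"offset": [-0.032,0,0.001],"dr": [0,0.001,0]},
    {"gripper": 120,"offset": [-0.048,0,0.001],"dr": [0,0.001,0]},
    {"gripper": 120,"offset": [-0.064,0,0.001],"dr": [0,0.001,0]},
    {"gripper": 120,"offset": [-0.08,0,0.001],"dr": [0,0.001,0]},
    {"gripper": 120,"offset": [-0.096,0,0.001],"dr": [0,0.001,0]},
    {"gripper": 120,"offset": [-0.112,0,0.001],"dr": [0,0.001,0]},
    {"gripper": 120,"offset": [-0.128,0,0.001],"dr": [0,0.001,0]},
    {"gripper": 120,"offset": [-0.142,0,0.001],"dr": [0,0.001,0]},
    {"gripper": 120,"offset": [-0.152,0,0.001],"dr": [0,0.001,0]}
  ]
}}

```text
t: 22.88
tool_pos: [0.5837, -0.1451, 0.0628]
tool_rot: [-179.9, 0.1, -174.8]
ft_force: [-3.3, -0.4, 2.0]
gripper_width: 0.0453
```

```bash
python3 look.py j side scene
```

```text
board [ 0.0095 -0.1327  0.0628]
t 22.98 tcp [ 0.5845 -0.145   0.0628] rot [-179.93    0.19 -174.78] F [-0.7  0.4  0.5] w 0.0457 q [ -19.   17.   85.    0.   79. -115.]
```

View pics/j_side.png

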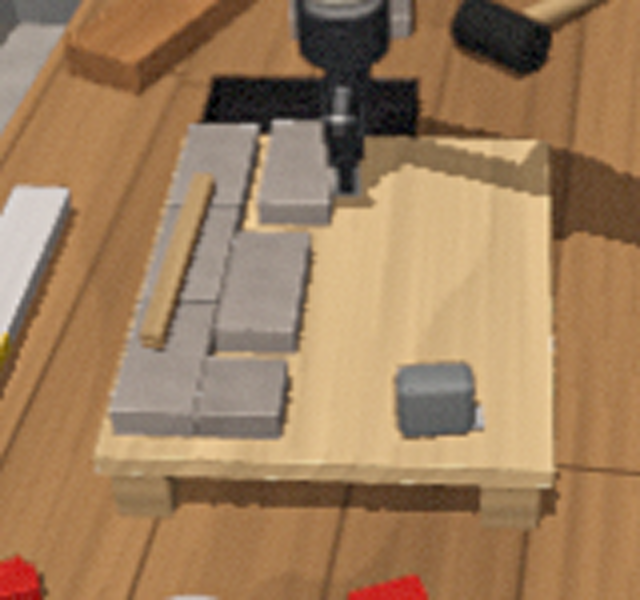

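View pics/j_scene.png

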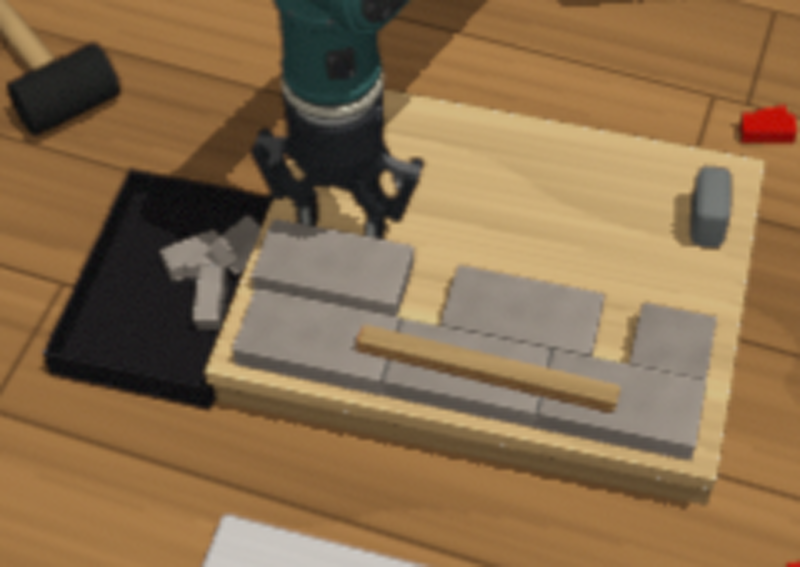

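{"method": "send_rows", "body": {
  "rows": [
    {"gripper": 120,"offset": [-0.004,0,0],"dr": [0,0.002,0]},
    {"gripper": 120,"offset": [-0.007,0,0],"dr": [0,0.002,0]},
    {"gripper": 120,"offset": [-0.008,0,0],"dr": [0,0.002,0]},
    {"gripper": 120,"offset": [-0.009,0,0],"dr": [0,0.002,0]},
    {"gripper": 120,"offset": [-0.01,0,0],"dr": [0,0.002,0]},
    {"gripper": 120,"offset": [0.0,0,0],"dr": [0,0.002,0]},
    {"gripper": 120,"offset": [0.02,0,-0.02],"dr": [0,0.002,0]},
    {"gripper": 120,"offset": [0.02,0,-0.09],"dr": [0,0.002,0]}
  ]
}}

```text
t: 23.98
tool_pos: [0.5593, -0.1454, 0.1398]
tool_rot: [179.7, -0.6, -174.8]
ft_force: [0.6, -0.2, 1.3]
gripper_width: 0.0454
```

```bash
python3 look.py k side scene wrist;python3 - <<'E'
from go import *
plan((*w(.054,-.225),.15,95.15),(*w(.054,-.225),.063,95.15))
E
```

```text
board [-0.0082 -0.1339  0.151 ]
t 24.12 tcp [ 0.567  -0.1478  0.151 ] rot [-179.66    0.71 -174.79] F [-1.1 -0.3 -1.1] w 0.0447 q [ -20.   11.   81.   -0.   87. -115.]
t 24.12 tcp [ 0.567  -0.1478  0.151 ] rot [-179.66    0.71 -174.79] F [-1.1 -0.3 -1.1] w 0.0447 q [ -20.   11.   81.   -0.   87. -115.]
(np.float64(0.6371602724877559), np.float64(-0.23295071971041942), 0.15, 95.15) offset [-0.0621, -0.0912, 0.0023] dr [0.0051, 0.0145, 1.5718]
(np.float64(0.6371602724877559), np.float64(-0.23295071971041942), 0.063, 95.15) offset [-0.061, -0.0906, 0.0893] dr [0.0051, 0.0145, 1.5718]
```

View pics/k_side.png

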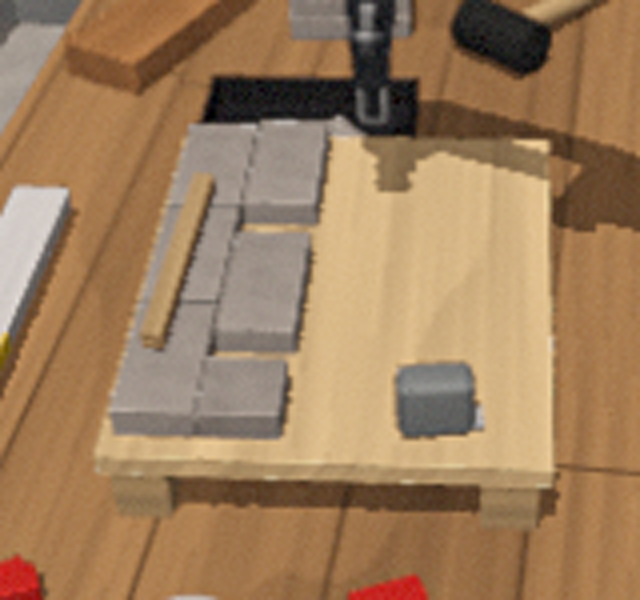

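View pics/k_scene.png

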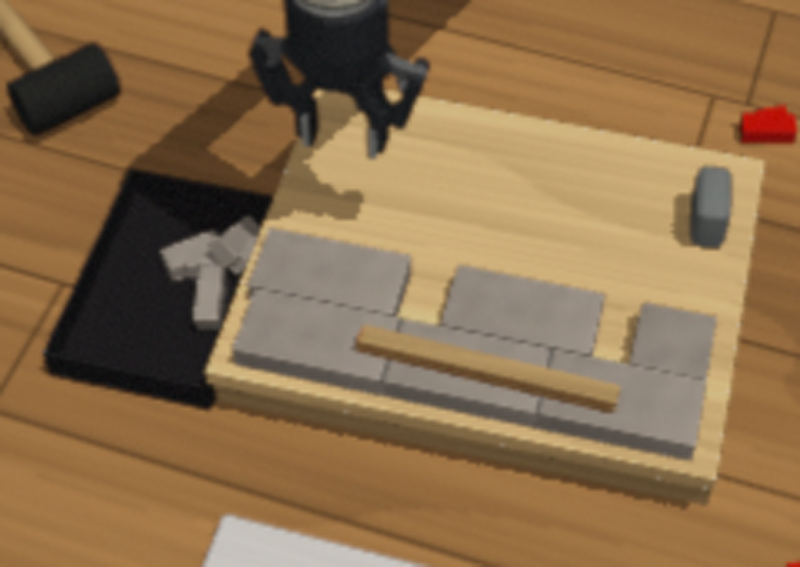

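Run:
```python
from go import *
plan((*w(.057,-.216),.15,95.15))
```

```text
t 24.12 tcp [ 0.567  -0.1478  0.151 ] rot [-179.66    0.71 -174.79] F [-1.1 -0.3 -1.1] w 0.0447 q [ -20.   11.   81.   -0.   87. -115.]
(np.float64(0.6393410703424675), np.float64(-0.22371794544063), 0.15, 95.15) offset [-0.0651, -0.0822, 0.0023] dr [0.0051, 0.0145, 1.5718]
```

{"method": "send_rows", "body": {
  "rows": [
    {"gripper": 205,"offset": [-0.067,-0.081,0],"dr": [0.005,0.014,1.572]},
    {"gripper": 205,"offset": [-0.067,-0.081,0],"dr": [0.005,0.014,1.572]},
    {"gripper": 205,"offset": [-0.067,-0.081,0],"dr": [0.005,0.014,1.572]},
    {"gripper": 205,"offset": [-0.067,-0.081,0],"dr": [0.005,0.014,1.572]},
    {"gripper": 205,"offset": [-0.067,-0.081,0],"dr": [0.005,0.014,1.572]},
    {"gripper": 205,"offset": [-0.067,-0.081,0],"dr": [0.005,0.014,1.572]},
    {"gripper": 205,"offset": [-0.067,-0.081,0],"dr": [0.005,0.014,1.572]},
    {"gripper": 205,"offset": [-0.067,-0.081,0],"dr": [0.005,0.014,1.572]},
    {"gripper": 205,"offset": [-0.067,-0.081,0],"dr": [0.005,0.014,1.572]},
    {"gripper": 205,"offset": [-0.067,-0.081,0],"dr": [0.005,0.014,1.572]}
  ]
}}

```text
t: 25.38
tool_pos: [0.6408, -0.2222, 0.1513]
tool_rot: [-180.0, -0.0, 95.2]
ft_force: [-0.2, 0.7, 0.2]
gripper_width: 0.0168
```

```bash
python3 look.py l side scene wrist;python3 - <<'E'
from go import *
plan((*w(.057,-.216),.15,95.15),(*w(.057,-.216),.066,95.15))
E
```

```text
board [ 0.0587 -0.2148  0.1519]
t 25.52 tcp [ 0.6409 -0.2223  0.1519] rot [180.    -0.    95.19] F [-0.2  0.4  0.3] w 0.0166 q [-24.  23.  66.   0.  91. -29.]
t 25.52 tcp [ 0.6409 -0.2223  0.1519] rot [180.    -0.    95.19] F [-0.2  0.4  0.3] w 0.0166 q [-24.  23.  66.   0.  91. -29.]
(np.float64(0.6393410703424675), np.float64(-0.22371794544063), 0.15, 95.15) offset [-0.0012, -0.0017, 0.0019] dr [0.0001, -0.0001, 0.0007]
(np.float64(0.6393410703424675), np.float64(-0.22371794544063), 0.066, 95.15) offset [-0.0013, -0.0017, 0.0859] dr [0.0001, -0.0001, 0.0007]
```

View pics/l_wrist.png

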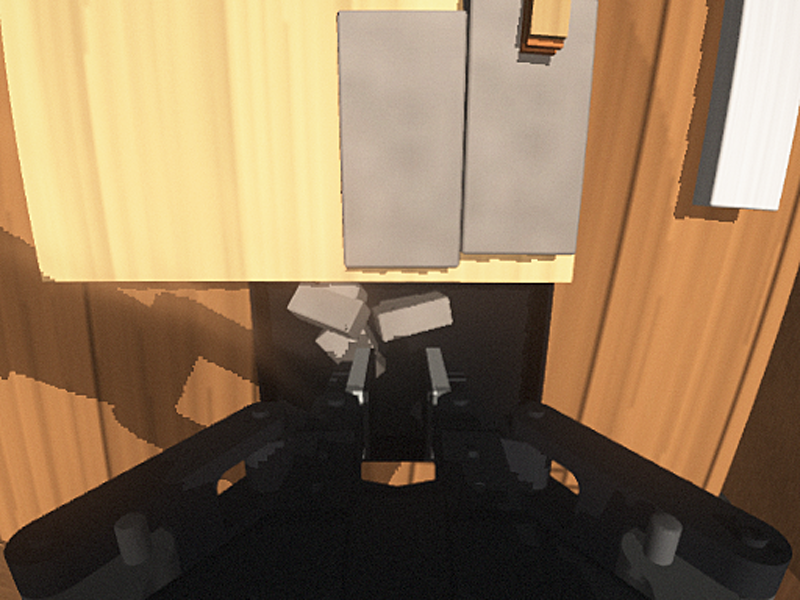

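View pics/l_scene.png

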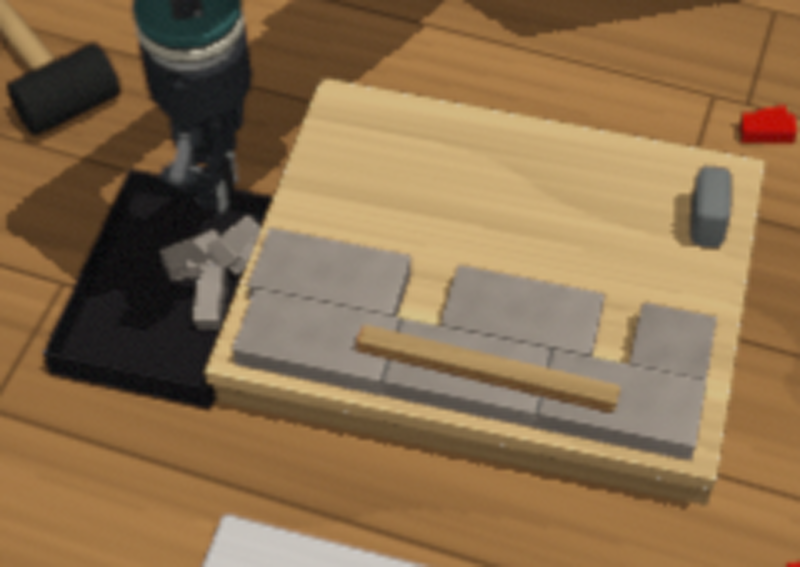

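{"method": "send_rows", "body": {
  "rows": [
    {"gripper": 205,"offset": [0.004,-0.001,0.03],"dr": [0,0,0]},
    {"gripper": 205,"offset": [0.006,-0.001,0.06],"dr": [0,0,0]},
    {"gripper": 205,"offset": [0.006,-0.001,0.08],"dr": [0,0,0]},
    {"gripper": 205,"offset": [0.006,-0.001,0.085],"dr": [0,0,0]},
    {"gripper": 205,"offset": [0.006,-0.001,0.085],"dr": [0,0,0]}
  ]
}}

```text
t: 26.15
tool_pos: [0.6397, -0.2167, 0.0672]
tool_rot: [180.0, 0.0, 95.2]
ft_force: [0.6, -0.4, -0.5]
gripper_width: 0.0169
```

```bash
python3 look.py m side scene wrist
```

```text
board [ 0.0586 -0.2093  0.0686]
t 26.3 tcp [ 0.6404 -0.2169  0.0686] rot [1.7984e+02 8.0000e-02 9.5190e+01] F [-0.5 -0.4 -0.3] w 0.0167 q [-24.  25.  72.   0.  82. -29.]
```

View pics/m_wrist.png

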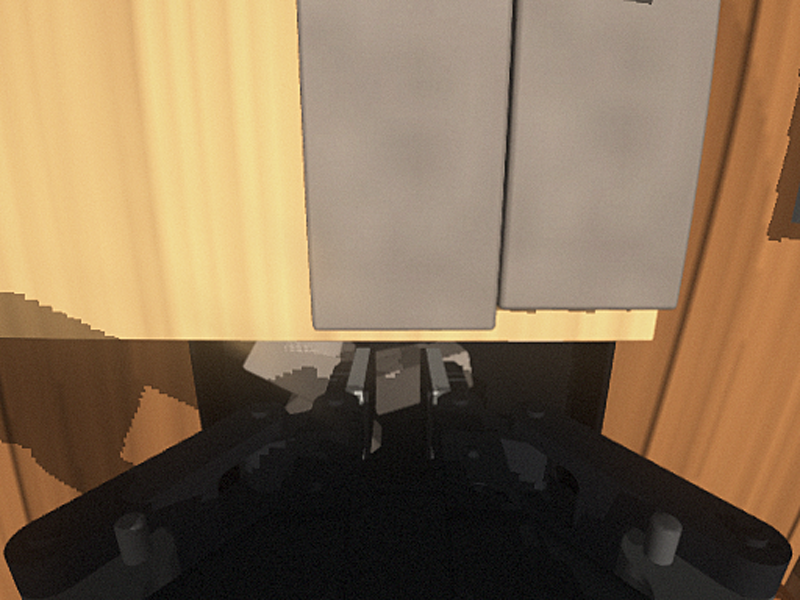

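View pics/m_scene.png

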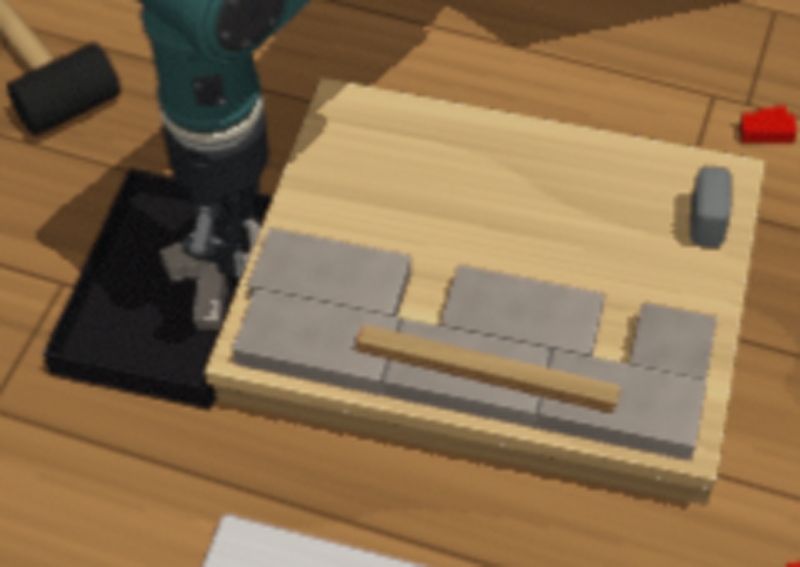

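{"method": "send_rows", "body": {
  "rows": [
    {"gripper": 205,"offset": [0.008,-0.001,0.0],"dr": [0,0,0]},
    {"gripper": 205,"offset": [0.016,-0.001,0.003],"dr": [0,0,0]},
    {"gripper": 205,"offset": [0.024,-0.001,0.003],"dr": [0,0,0]},
    {"gripper": 205,"offset": [0.032,-0.001,0.003],"dr": [0,0,0]},
    {"gripper": 205,"offset": [0.04,-0.001,0.003],"dr": [0,0,0]},
    {"gripper": 205,"offset": [0.048,-0.001,0.003],"dr": [0,0,0]},
    {"gripper": 205,"offset": [0.054,-0.001,0.003],"dr": [0,0,0]},
    {"gripper": 205,"offset": [0.06,-0.001,0.003],"dr": [0,0,0]}
  ]
}}

```text
t: 27.3
tool_pos: [0.634, -0.1578, 0.0657]
tool_rot: [179.8, 0.2, 95.2]
ft_force: [0.9, -6.4, 2.5]
gripper_width: 0.0167
```

```bash
python3 look.py n side scene wrist
```

```text
board [ 0.0576 -0.1488  0.0655]
t 27.45 tcp [ 0.6339 -0.1567  0.0655] rot [1.7985e+02 6.0000e-02 9.5210e+01] F [ 0.2 -2.9  2.8] w 0.0166 q [-19.  22.  76.   0.  81. -24.]
```

View pics/n_wrist.png

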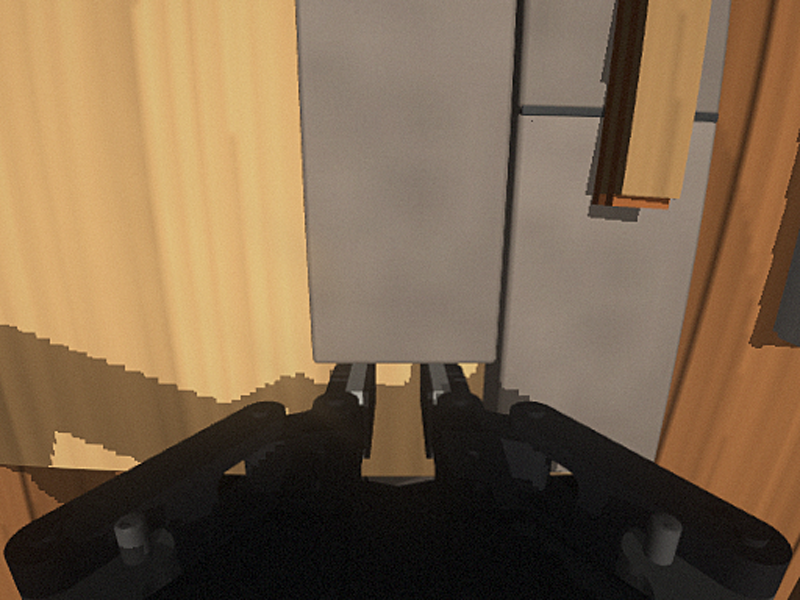

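View pics/n_scene.png

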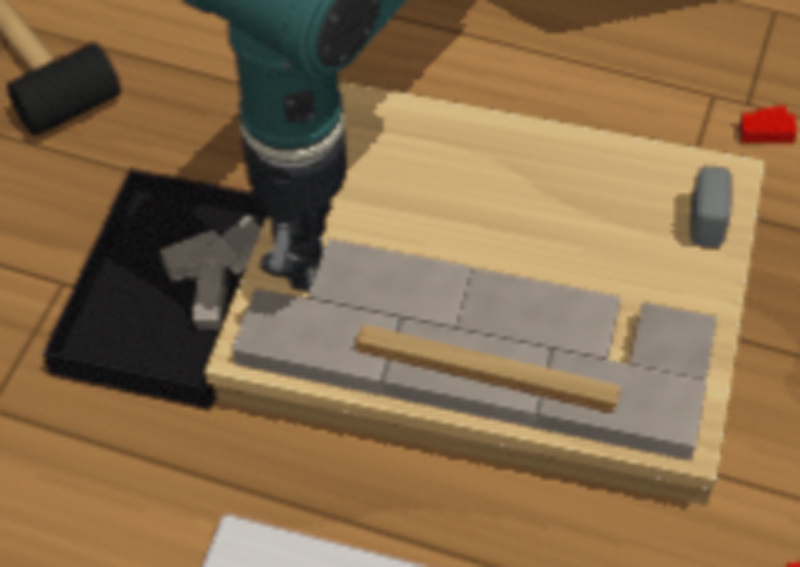

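View pics/n_side.png

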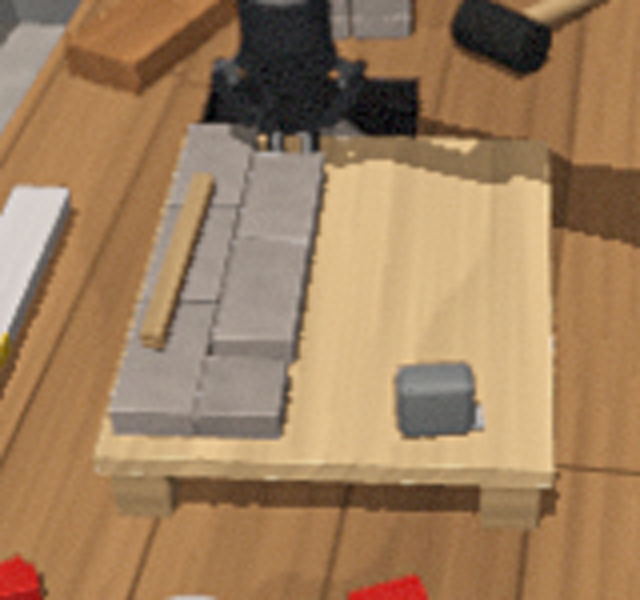

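{"method": "send_rows", "body": {
  "rows": [
    {"gripper": 205,"offset": [0.006,0,0.0],"dr": [0,0,0]},
    {"gripper": 205,"offset": [0.011,0,0.0],"dr": [0,0,0]},
    {"gripper": 205,"offset": [0.014,0,0.0],"dr": [0,0,0]},
    {"gripper": 205,"offset": [0.016,0,0.0],"dr": [0,0,0]},
    {"gripper": 205,"offset": [0.016,0,0.0],"dr": [0,0,0]}
  ]
}}

```text
t: 28.08
tool_pos: [0.6324, -0.1413, 0.0655]
tool_rot: [179.9, 0.1, 95.2]
ft_force: [0.2, -5.8, 2.3]
gripper_width: 0.0168
```

```bash
python3 look.py o side scene
```

```text
board [ 0.0575 -0.1333  0.0655]
t 28.18 tcp [ 0.6325 -0.1413  0.0655] rot [1.7985e+02 1.0000e-01 9.5200e+01] F [ 1.2 -5.1  2.8] w 0.0166 q [-18.  22.  77.  -0.  81. -23.]
```

View pics/o_scene.png

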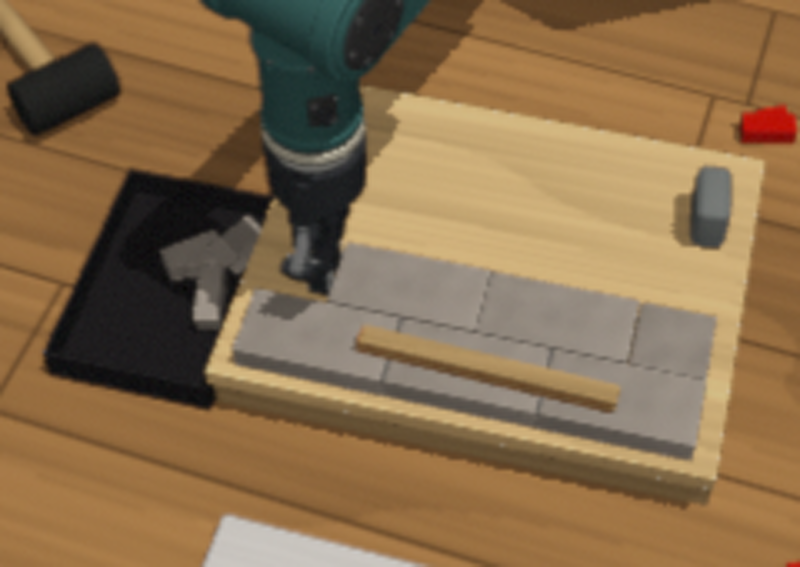

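View pics/o_side.png

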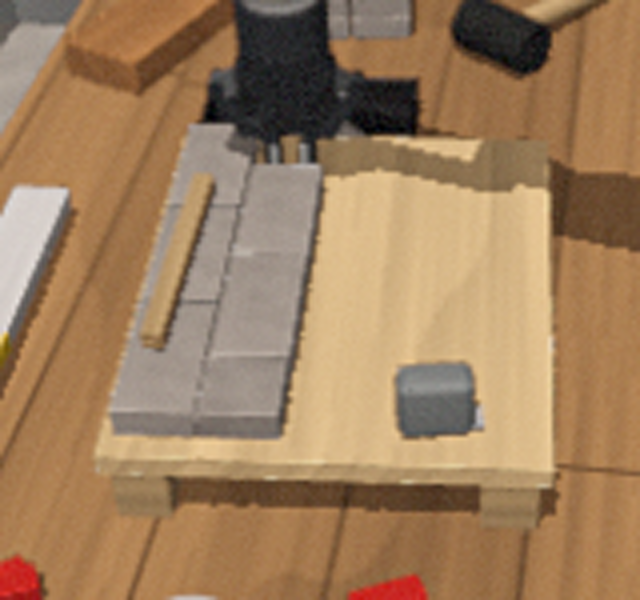

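{"method": "send_rows", "body": {
  "rows": [
    {"gripper": 205,"offset": [0.001,0,0.0],"dr": [0,0,0]},
    {"gripper": 205,"offset": [0.002,0,0.0],"dr": [0,0,0]},
    {"gripper": 205,"offset": [0.003,0,0.0],"dr": [0,0,0]},
    {"gripper": 205,"offset": [0.003,0,0.0],"dr": [0,0,0]}
  ]
}}

```text
t: 28.68
tool_pos: [0.6323, -0.1398, 0.0655]
tool_rot: [179.8, 0.3, 95.2]
ft_force: [1.4, -7.8, 1.5]
gripper_width: 0.0167
```

{"method": "send_rows", "body": {
  "rows": [
    {"gripper": 205,"offset": [0.001,0,0.0],"dr": [0,0,0]},
    {"gripper": 205,"offset": [0.002,0,0.0],"dr": [0,0,0]},
    {"gripper": 205,"offset": [0.002,0,0.0],"dr": [0,0,0]}
  ]
}}

```text
t: 29.05
tool_pos: [0.6323, -0.1399, 0.0656]
tool_rot: [179.8, 0.5, 95.1]
ft_force: [2.0, -8.8, 2.0]
gripper_width: 0.017
```

{"method": "send_rows", "body": {
  "rows": [
    {"gripper": 205,"offset": [0.003,0,0.0],"dr": [0,0,0]},
    {"gripper": 205,"offset": [0.005,0,0.0],"dr": [0,0,0]},
    {"gripper": 205,"offset": [0.005,0,0.0],"dr": [0,0,0]},
    {"gripper": 205,"offset": [0.005,0,0.0],"dr": [0,0,0]}
  ]
}}

```text
t: 29.55
tool_pos: [0.6321, -0.1399, 0.0657]
tool_rot: [179.8, 1.0, 95.0]
ft_force: [2.2, -14.0, 0.8]
gripper_width: 0.0166
```

```bash
python3 look.py p side scene
```

```text
board [ 0.0573 -0.1319  0.0657]
t 29.65 tcp [ 0.6321 -0.1399  0.0657] rot [179.79   0.96  94.99] F [  1.4 -14.5   1.5] w 0.0167 q [-17.  22.  78.  -1.  80. -22.]
```

View pics/p_scene.png

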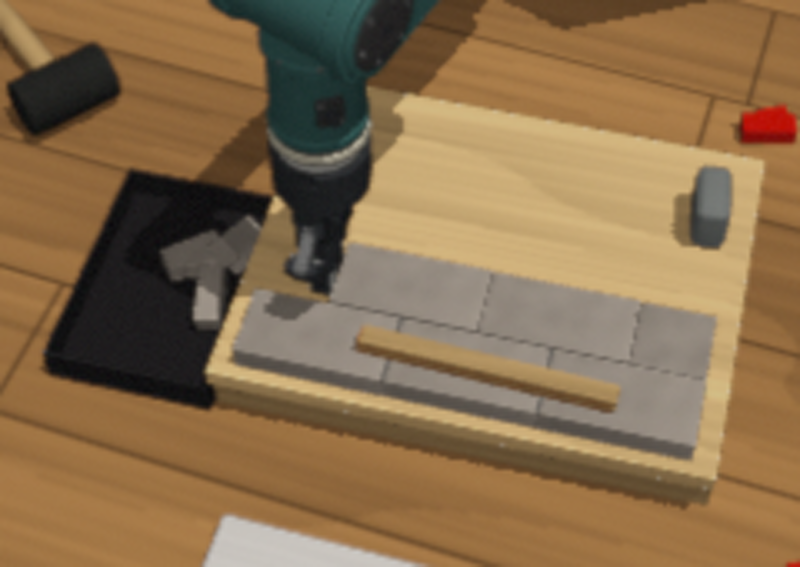

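View pics/p_side.png

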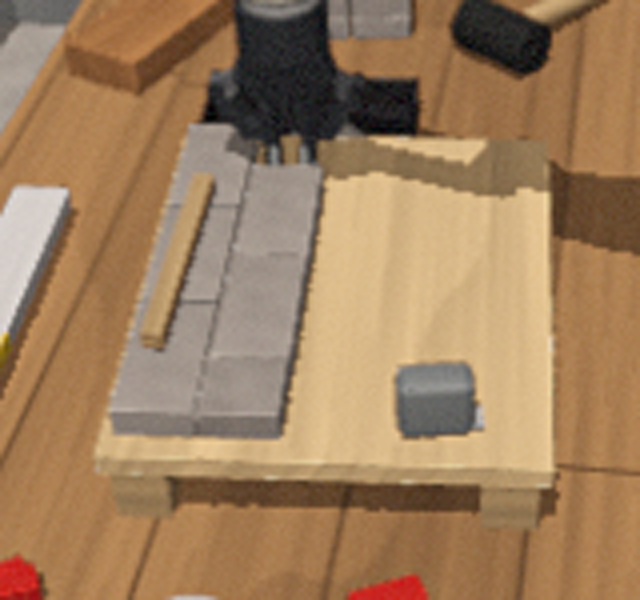

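{"method": "send_rows", "body": {
  "rows": [
    {"gripper": 205,"offset": [-0.002,0,0.0],"dr": [0,0,0]},
    {"gripper": 205,"offset": [-0.015,0,-0.01],"dr": [0,-0.015,0]},
    {"gripper": 205,"offset": [-0.02,0,-0.05],"dr": [0,-0.015,0]},
    {"gripper": 205,"offset": [-0.02,0,-0.095],"dr": [0,-0.015,0]},
    {"gripper": 205,"offset": [-0.02,0,-0.095],"dr": [0,-0.015,0]}
  ]
}}

```text
t: 30.28
tool_pos: [0.6359, -0.1583, 0.1673]
tool_rot: [179.2, 2.0, 95.0]
ft_force: [-0.2, -0.7, 0.4]
gripper_width: 0.0165
```

```bash
python3 look.py q wrist;python3 - <<'E'
from go import *
plan((*w(-.01,-.062),.14,185.15))
E
```

```text
board [ 0.0581 -0.15    0.1641]
t 30.32 tcp [ 0.6346 -0.1579  0.1641] rot [179.52   1.88  95.03] F [-0.5  0.8 -0.1] w 0.0168 q [-18.  19.  70.  -2.  90. -23.]
t 30.32 tcp [ 0.6346 -0.1579  0.1641] rot [179.52   1.88  95.03] F [-0.5  0.8 -0.1] w 0.0168 q [-18.  19.  70.  -2.  90. -23.]
(np.float64(0.5588004132369937), np.float64(-0.07634697627431654), 0.14, 185.15) offset [0.0886, -0.0685, 0.0206] dr [-0.0192, 0.0324, -1.5727]
```

View pics/q_wrist.png

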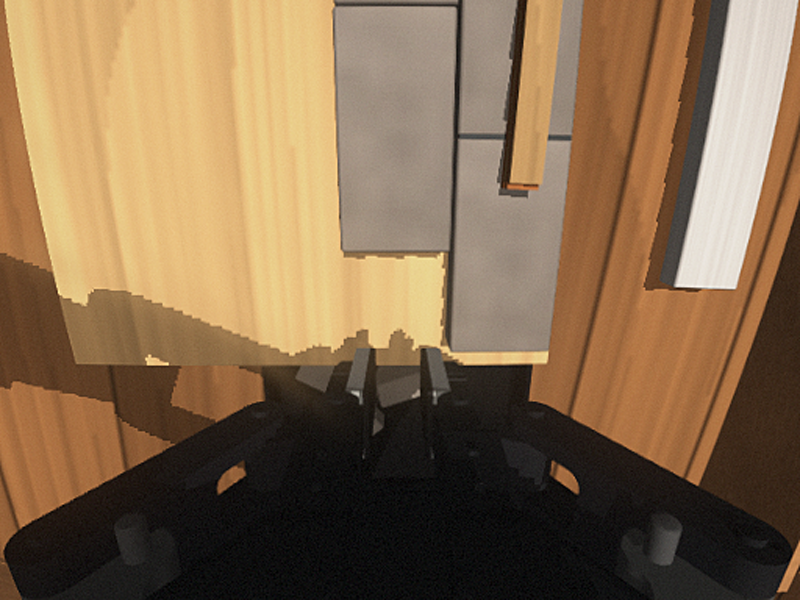

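{"method": "send_rows", "body": {
  "rows": [
    {"gripper": 120,"offset": [0.0886,-0.0685,0.0],"dr": [-0.019,0.032,-1.573]},
    {"gripper": 120,"offset": [0.0886,-0.0685,0.0],"dr": [-0.019,0.032,-1.573]},
    {"gripper": 120,"offset": [0.0886,-0.0685,0.0],"dr": [-0.019,0.032,-1.573]},
    {"gripper": 120,"offset": [0.0886,-0.0685,0.0],"dr": [-0.019,0.032,-1.573]},
    {"gripper": 120,"offset": [0.0886,-0.0685,0.0],"dr": [-0.019,0.032,-1.573]},
    {"gripper": 120,"offset": [0.0886,-0.0685,0.0],"dr": [-0.019,0.032,-1.573]},
    {"gripper": 120,"offset": [0.0886,-0.0685,0.0],"dr": [-0.019,0.032,-1.573]},
    {"gripper": 120,"offset": [0.0886,-0.0685,0.0],"dr": [-0.019,0.032,-1.573]},
    {"gripper": 120,"offset": [0.0886,-0.0685,0.0],"dr": [-0.019,0.032,-1.573]},
    {"gripper": 120,"offset": [0.0886,-0.0685,0.0],"dr": [-0.019,0.032,-1.573]}
  ]
}}

```text
t: 31.58
tool_pos: [0.5576, -0.0751, 0.1588]
tool_rot: [179.9, -0.2, -174.9]
ft_force: [-0.4, 0.1, -0.5]
gripper_width: 0.0453
```

Run:
```python
from go import *
plan((*w(-.004,-.062),.064,185.15))
```

```text
t 31.57 tcp [ 0.5576 -0.0751  0.1588] rot [ 179.92   -0.19 -174.85] F [-0.4  0.1 -0.5] w 0.0453 q [ -13.    8.   83.    0.   89. -109.]
(np.float64(0.5647762373698096), np.float64(-0.07580890013318554), 0.064, 185.15) offset [-0.0074, -0.0015, 0.0947] dr [0.0013, -0.0034, -0.0001]
```

{"method": "send_rows", "body": {
  "rows": [
    {"gripper": 120,"offset": [-0.006,-0.0015,0.045],"dr": [0.001,-0.003,0]},
    {"gripper": 120,"offset": [-0.006,-0.0015,0.08],"dr": [0.001,-0.003,0]},
    {"gripper": 120,"offset": [-0.006,-0.0015,0.094],"dr": [0.001,-0.003,0]},
    {"gripper": 120,"offset": [-0.012,-0.0015,0.094],"dr": [0.001,-0.003,0]},
    {"gripper": 120,"offset": [-0.02,-0.0015,0.094],"dr": [0.001,-0.003,0]},
    {"gripper": 120,"offset": [-0.026,-0.0015,0.094],"dr": [0.001,-0.003,0]},
    {"gripper": 120,"offset": [-0.029,-0.0015,0.094],"dr": [0.001,-0.003,0]},
    {"gripper": 120,"offset": [-0.031,-0.0015,0.094],"dr": [0.001,-0.003,0]},
    {"gripper": 120,"offset": [-0.033,-0.0015,0.094],"dr": [0.001,-0.003,0]}
  ]
}}

```text
t: 32.7
tool_pos: [0.5889, -0.0738, 0.0649]
tool_rot: [180.0, -0.2, -174.9]
ft_force: [-9.8, -1.1, 6.7]
gripper_width: 0.0453
```

{"method": "send_rows", "body": {
  "rows": [
    {"gripper": 120,"offset": [-0.001,0,0],"dr": [0,0,0]},
    {"gripper": 120,"offset": [-0.002,0,0],"dr": [0,0,0]},
    {"gripper": 120,"offset": [-0.002,0,0],"dr": [0,0,0]}
  ]
}}

```text
t: 33.08
tool_pos: [0.5888, -0.0738, 0.065]
tool_rot: [180.0, -0.5, -174.9]
ft_force: [-8.5, -0.6, 6.0]
gripper_width: 0.0451
```

```bash
python3 look.py r scene
```

```text
board [ 0.0201 -0.0622  0.065 ]
t 33.12 tcp [ 0.5888 -0.0738  0.065 ] rot [ 179.98   -0.5  -174.88] F [-7.9 -1.6  5.8] w 0.0447 q [ -13.   16.   85.   -0.   79. -108.]
```

{"method": "send_rows", "body": {
  "rows": [
    {"gripper": 120,"offset": [0.015,0,0],"dr": [0,0.008,0]},
    {"gripper": 120,"offset": [0.02,0.03,0],"dr": [0,0.008,0]},
    {"gripper": 120,"offset": [0.02,0.08,0],"dr": [0,0.008,0]},
    {"gripper": 120,"offset": [0.02,0.122,0],"dr": [0,0.008,0]},
    {"gripper": 120,"offset": [0.015,0.122,0],"dr": [0,0.008,0]},
    {"gripper": 120,"offset": [0.008,0.122,0],"dr": [0,0.008,0]},
    {"gripper": 120,"offset": [0.004,0.122,0],"dr": [0,0.008,0]},
    {"gripper": 120,"offset": [0.001,0.122,0],"dr": [0,0.008,0]},
    {"gripper": 120,"offset": [-0.001,0.122,0],"dr": [0,0.008,0]},
    {"gripper": 120,"offset": [-0.002,0.122,0],"dr": [0,0.008,0]}
  ]
}}

```text
t: 34.38
tool_pos: [0.578, 0.0466, 0.065]
tool_rot: [-180.0, -1.3, -174.9]
ft_force: [-7.5, -2.9, 5.7]
gripper_width: 0.0452
```

{"method": "send_rows", "body": {
  "rows": [
    {"gripper": 120,"offset": [-0.001,0,0],"dr": [0,0,0]},
    {"gripper": 120,"offset": [-0.003,0,0],"dr": [0,0,0]},
    {"gripper": 120,"offset": [-0.003,0,0],"dr": [0,0,0]}
  ]
}}

```text
t: 34.75
tool_pos: [0.5779, 0.0465, 0.0649]
tool_rot: [-180.0, -1.7, -175.0]
ft_force: [-11.5, -1.6, 6.8]
gripper_width: 0.0453
```

```bash
python3 look.py s scene
```

```text
board [0.02   0.0587 0.0649]
t 34.8 tcp [0.5779 0.0465 0.0649] rot [-179.99   -1.72 -174.96] F [-10.5  -0.5   6.9] w 0.0453 q [ -1.  15.  86.  -0.  80. -96.]
```

{"method": "send_rows", "body": {
  "rows": [
    {"gripper": 120,"offset": [0.003,0,0],"dr": [0,0,0]},
    {"gripper": 120,"offset": [0.02,0,0],"dr": [0,0.03,0]},
    {"gripper": 120,"offset": [0.02,0,-0.05],"dr": [0,0.03,0]},
    {"gripper": 120,"offset": [0.0,-0.02,-0.1],"dr": [0,0.03,0]},
    {"gripper": 120,"offset": [-0.04,-0.04,-0.15],"dr": [0,0.03,0]},
    {"gripper": 120,"offset": [-0.08,-0.06,-0.2],"dr": [0,0.03,0]},
    {"gripper": 120,"offset": [-0.08,-0.06,-0.2],"dr": [0,0.03,0]},
    {"gripper": 120,"offset": [-0.08,-0.06,-0.2],"dr": [0,0.03,0]}
  ]
}}

```text
t: 35.8
tool_pos: [0.6685, -0.0057, 0.2616]
tool_rot: [180.0, -3.5, -175.0]
ft_force: [-0.2, 1.3, -0.4]
gripper_width: 0.0452
```

```bash
python3 look.py t wrist scene side
python3 - <<'E'
from go import *
import pickle
s=cams.get_image('scene');d=cams.get_image('side');im=cams.get_image('wrist');pickle.dump((im,s,d),open("o3.pkl","wb"));save(s,"fs");save(d,"fd")
E
```

```text
board [ 0.1044 -0.0007  0.2601]
t 35.95 tcp [ 0.6672 -0.005   0.2601] rot [ 179.96   -3.7  -174.92] F [-0.6  0.4 -0.5] w 0.0451 q [  -5.   23.   53.   -1.  107. -100.]
```

View pics/t_wrist.png

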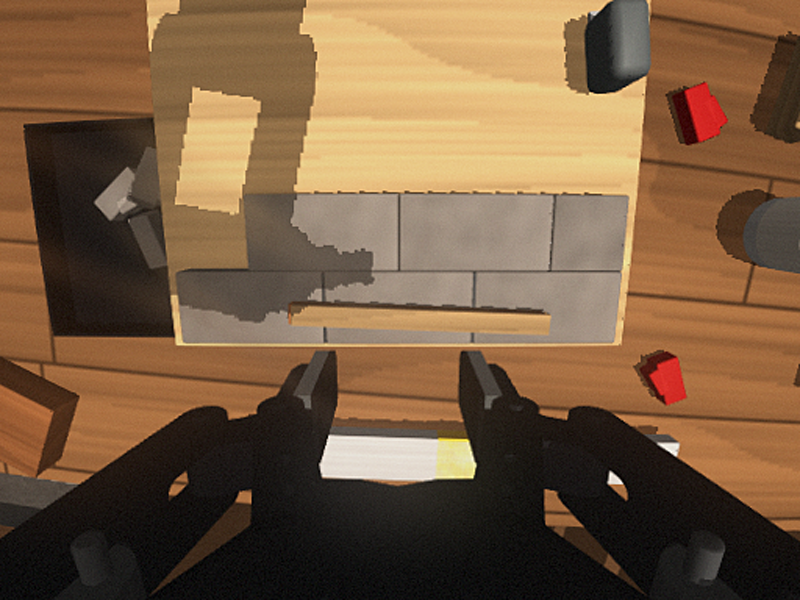

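View pics/fs.png

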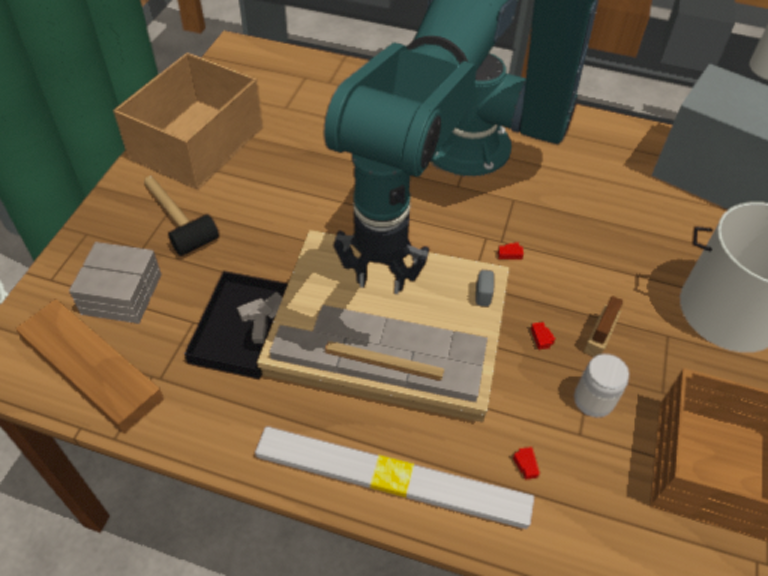

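View pics/fd.png

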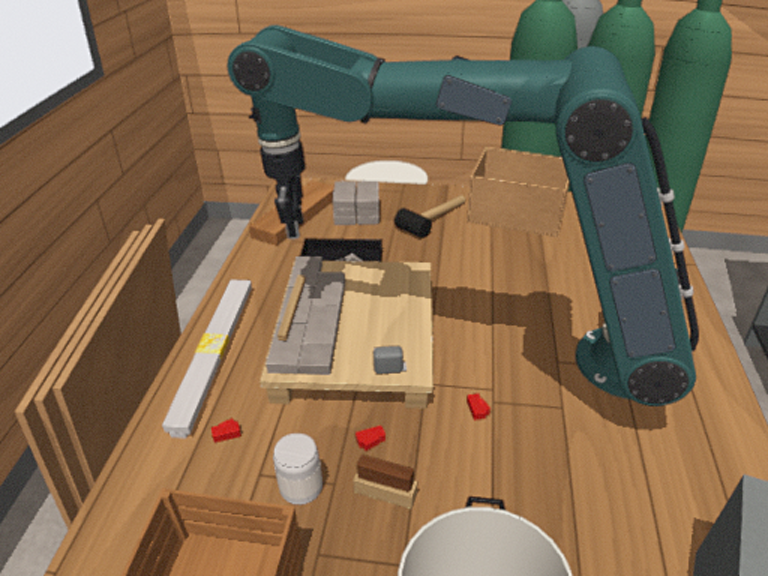

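```bash
python3 -c "
from rig import arm
print(arm.close_job())"
```

```text
the job is handed in; nothing more can be done
None
```

I completed every step and handed the job in at about 36 s of the 72 s allowed. The hand-in gives no verdict, so what follows is from my own checks.

**What I did**
- I picked up the scraper by its grip and swept the three chips off the open end into the tray. I then stood the scraper back at its original spot on the table.
- I slid both pavers across the board to the first course. I then pushed them together along it until the left one met the half paver, and pressed each one tight against the course. Neither was gripped or lifted.

**Last checks**
- **Pavers:** the last wrist picture shows only hairline joints. The joint between the two pavers falls exactly midway between the first-course joints (column 399, between 324 and 474). Each paver stopped moving when pushed harder: about 14 N along the course, and about 8 N and 11 N against it.
- **Chips:** all three lie inside the tray. One leans on another next to the board. Its peak is about 48–55 mm high and I judged its middle at 30–35 mm, under the 50 mm limit but the least certain point.
- **Other things:** the scraper stands upright. By eye in the pictures, the tin, tape measure, rule and mallet have not moved. The gripper was clear of everything at the end.

**Disagreement:** the fixed cameras and the wrist camera put the board about 3–4 mm apart. I used a position in between, and settled the final fit by contact rather than by the cameras.

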